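Bundle the carrier stays in the screw clamp for filing

TASK

Wind the clamp open and slide every flat aluminium stay on the bench lengthwise into its channel, one flat on top of another and pushed home against the end stop, with the wooden packing strip last, on top of them all and also pushed home. Then wind the handle down until the pad meets the packing and snug it up, a quarter to a half turn past first touch, without crushing the work. Let go and leave the other things on the bench alone.

Things in the scene. Friction and masses are not known exactly. Their poses are not given: they have to be found in the camera images.
- clamp: Fixed screw clamp of grey steel. Origin on the bench, right below the screw's vertical axis; z up. A guide channel runs along its y: open mouth at -y, end stop at +y. Bars must be slid in along +y from the mouth, under the pad. The column holding the overhanging arm stands beside the channel, at x = -57 to -93, y = -13 to +33 mm, up to z = 180 mm.
- bed_stop (a point): Middle of the channel where its flat bed (30 mm over the bench) meets the end stop; axes as the clamp's. The bed runs 103 mm from here along -y. A bar pushed home has its centre 85 mm from here along -y, and its last 67 mm stick out free beyond the bed, with room for fingers on both sides. In the clamp's frame this point is (0, 45, 30) mm.
- arm (a point): Underside of the overhanging arm, on the screw's axis, 143 mm over the bench; axes as the clamp's. The arm reaches from x = +28 mm to the column at -x, y = -18 to +28 mm. The channel's cheeks below it stand 38 mm apart, run from y = -40 to +45 mm, rise to 90 mm over the bench and flare out at the mouth as far as y = -58 mm.
- crank (a joint): Clamp handle's angle, rad: 0 = fully open (hard stop), grows clockwise from above, which lowers the pad 20 mm a turn; limit 20.1; starts at 15.8 to 18.6. At angle q the grip lies from the axis at angle pi - q from the clamp's x (counter-clockwise from above; 0: over the column). Stiff: 4 N at the grip; stays where left; after touch the push rises 1.6 N per quarter turn.
- knob_mid (a point): Middle of the handle's upright black grip: a round pin 19 mm in diameter, 46 mm tall (z = 198 to 244 mm over the bench, always at this height), 50 mm from the screw's axis. It spins freely on its own pin, so it can be pinched from above and carried round in circles without turning the fingers. It is above the arm; the crank bar is just below it.
- pad: The clamp's round steel pad, 30 mm across, 10 mm thick; origin: centre of its underside. Height over the bench: 114 mm minus the screw's travel, plus its squeeze. It is backed by a spring of 5 N/mm, stroke 12 mm: once it meets the work it is pushed up. Snug is a quarter to a half turn past first touch (25 to 50 N); further, the spring bottoms out and the work is crushed.
- screw (a joint): How far the screw has come down, m: 0 = fully open (pad 114 mm over the bench, 84 mm over the bed), 0.020 per turn of the handle. The pad's squeeze is pad height - (0.114 - this value).
- stay0: one of up to four identical flat aluminium carrier stays, a light closed box-section bar 170 x 32 x 12 mm with two small drilled holes, about 80 g, lying flat. Origin: centre of its underside; its own x runs along its length, z up. Both ends are alike. Absent (None) in some runs: two to four are there.
- stay1: one of up to four identical flat aluminium carrier stays, a light closed box-section bar 170 x 32 x 12 mm with two small drilled holes, about 80 g, lying flat. Origin: centre of its underside; its own x runs along its length, z up. Both ends are alike. Absent (None) in some runs: two to four are there.
- stay2: one of up to four identical flat aluminium carrier stays, a light closed box-section bar 170 x 32 x 12 mm with two small drilled holes, about 80 g, lying flat. Origin: centre of its underside; its own x runs along its length, z up. Both ends are alike. Absent (None) in some runs: two to four are there.
- stay3: one of up to four identical flat aluminium carrier stays, a light closed box-section bar 170 x 32 x 12 mm with two small drilled holes, about 80 g, lying flat. Origin: centre of its underside; its own x runs along its length, z up. Both ends are alike. Absent (None) in some runs: two to four are there.
- packer: the wooden packing strip, 170 x 32 x 20 mm, about 90 g, lying flat; thicker than the stays. Origin: centre of its underside; its own x runs along its length, z up. Always present.
- mallet: mallet with a rubber-faced head (42 x 116 x 48 mm, rubber faces 48 mm across) and a 170 mm wooden handle, lying down; origin under the joint of head and handle. Not part of the job: leave it alone.
- tyre_lever: flat steel tyre lever 130 mm long, 18 mm wide; origin under its middle. Not part of the job: leave it alone.
- tin: round steel tin, 64 mm across, 45 mm high; origin under its middle. Not part of the job: leave it alone.
- bottle: grey drinking bottle, 72 mm across, 190 mm tall, standing; origin under its middle. Not part of the job: leave it alone.

How it is judged (in metres and radians):
On the way, in this order (a step that is already met when the one before it is completed fails the run):
1. all the stays lie stacked in the channel, home against the stop, with the packing strip on top, the pad not yet pressing (x of stay0 in the frame of clamp between -0.009 and 0.009 m and y of stay0 in the frame of clamp between -0.048 and -0.03 m and z of stay0 in the frame of clamp between 0.024 and 0.085 m and angle between the x axis of each of stay0, stay1, stay2, stay3, packer and the y axis of clamp, either way round below 0.09 rad and angle between stay0's own x axis and vertical between 1.49 and 1.65 rad and x of stay1 in the frame of clamp between -0.009 and 0.009 m and y of stay1 in the frame of clamp between -0.048 and -0.03 m and z of stay1 in the frame of clamp between 0.024 and 0.085 m and angle between stay1's own x axis and vertical between 1.49 and 1.65 rad and x of stay2 in the frame of clamp between -0.009 and 0.009 m and y of stay2 in the frame of clamp between -0.048 and -0.03 m and z of stay2 in the frame of clamp between 0.024 and 0.085 m and angle between stay2's own x axis and vertical between 1.49 and 1.65 rad and x of stay3 in the frame of clamp between -0.009 and 0.009 m and y of stay3 in the frame of clamp between -0.048 and -0.03 m and z of stay3 in the frame of clamp between 0.024 and 0.085 m and angle between stay3's own x axis and vertical between 1.49 and 1.65 rad and x of packer in the frame of clamp between -0.009 and 0.009 m and y of packer in the frame of clamp between -0.052 and -0.03 m and z of packer in the frame of clamp between 0.024 and 0.085 m and angle between packer's own x axis and vertical between 1.49 and 1.65 rad and z of packer in the frame of stay0 above 0.008 m and z of packer in the frame of stay1 above 0.008 m and z of packer in the frame of stay2 above 0.008 m and z of packer in the frame of stay3 above 0.008 m and contact force between pad and packer below 2 N), for 0.2 s.
2. the pad is snug on the packing strip (contact force between pad and packer between 12 and 62 N), for 0.3 s.
At the end, for the whole second after the job is handed in: Every stay present and the packing strip lie flat in the channel (within 9 mm of its centre line, 0.09 rad of its direction, stays within 8 mm and packing within 12 mm of home against the stop), the packing above every stay; the pad presses the packing with 12 to 62 N and the handle is at rest (all of step 2 and x of stay0 in the frame of clamp between -0.009 and 0.009 m and y of stay0 in the frame of clamp between -0.048 and -0.03 m and z of stay0 in the frame of clamp between 0.024 and 0.085 m and angle between the x axis of each of stay0, stay1, stay2, stay3, packer and the y axis of clamp, either way round below 0.09 rad and angle between stay0's own x axis and vertical between 1.49 and 1.65 rad and x of stay1 in the frame of clamp between -0.009 and 0.009 m and y of stay1 in the frame of clamp between -0.048 and -0.03 m and z of stay1 in the frame of clamp between 0.024 and 0.085 m and angle between stay1's own x axis and vertical between 1.49 and 1.65 rad and x of stay2 in the frame of clamp between -0.009 and 0.009 m and y of stay2 in the frame of clamp between -0.048 and -0.03 m and z of stay2 in the frame of clamp between 0.024 and 0.085 m and angle between stay2's own x axis and vertical between 1.49 and 1.65 rad and x of stay3 in the frame of clamp between -0.009 and 0.009 m and y of stay3 in the frame of clamp between -0.048 and -0.03 m and z of stay3 in the frame of clamp between 0.024 and 0.085 m and angle between stay3's own x axis and vertical between 1.49 and 1.65 rad and x of packer in the frame of clamp between -0.009 and 0.009 m and y of packer in the frame of clamp between -0.052 and -0.03 m and z of packer in the frame of clamp between 0.024 and 0.085 m and angle between packer's own x axis and vertical between 1.49 and 1.65 rad and z of packer in the frame of stay0 above 0.008 m and z of packer in the frame of stay1 above 0.008 m and z of packer in the frame of stay2 above 0.008 m and z of packer in the frame of stay3 above 0.008 m and velocity of joint crank between -0.05 and 0.05 rad/s); the robot touches nothing.
It fails at once if the pad crushes the work (over 110 N) (contact force between pad and packer above 110 N).
It fails at once if a bystander (mallet, tyre lever, tin or bottle) is shifted more than 60 mm (distance of any of mallet, tyre_lever, tin, bottle from where it was at the start of the episode above 0.06 m).
Of stay0, stay1, stay2, stay3 only 2 to 4 are there at a start; the rules pass over those that are not, and their reading is None.
At some moment in a run one of stay0, stay1, stay2, stay3, packer may be knocked a few centimetres aside while the robot is not near it.
Once in a run the grip may slacken for a moment while it holds something.
It also fails if it takes over 210 s, if anything falls off the work surface, if the arm or the gripper's body presses on something with over 40 N, if the wrist force passes 120 N, or if a joint passes its speed limit or range.

ROBOT

A 7-joint arm with a two-finger parallel gripper is mounted at the origin on the work surface. World frame = base frame: x ahead of the robot, y to its left, z up, the work surface at z = 0. Lengths are in mm, angles in degrees, forces in N, time in s.
With the tool pointing down it reaches from about 425 to 950 mm from the base axis. Payload 4.7 kg.
Tool frame: the origin (TCP) lies midway between the tips of the shut fingers; the grasp point (between the pads) lies 19 mm behind it; z points along the fingers, y is the direction in which the jaws open and shut (so a half turn about z gives the same grasp; the last joint's range is limited). The gripper opens to 87 mm and grips with 3 to 60 N. Pads are 19 mm wide; open, the fingers measure 117 mm over their backs; the gripper's body (75 mm by 190 mm) begins 51 mm behind the grasp point.
Start: joints at [-68.635, 26.849, -2.785, 87.806, 1.381, 65.374, -4.715], TCP at [263.938, 621.278, 222.573] pointing down, gripper open.
Joint ranges: [-148.3, 148.3], [-19.14, 114.17], [-79.39, 73.82], [5.75, 140.21], [-59.74, 239.74], [12.07, 113.84], [-152.46, 152.46]. Speed limits (degrees/s): [147.25, 147.25, 180, 180, 180, 180, 180].

INTERFACE

Orientations are given as [roll, pitch, yaw] about the fixed x, y, z axes, in that order (R = Rz(yaw) Ry(pitch) Rx(roll)).
In Python, from bench import manip gives the robot as it stands.
- The arm moves only by the tool jog_arm, never from a script. Its argument "moves" is a list that holds one entry, the list of rows, each a list of 7 numbers: the closure, from 0 (fully open) to 1 (shut), then the shift along the tool's x, y, z in m, then the turn, a rotation vector about the tool's x, y, z in degrees. A call has 1 to 12 rows; each row is the pose to reach, as a shift and turn from the pose commanded when the call began, along the tool's axes at that moment; what a row does not reach only later rows make up. A row lasts 1/8 s, in which the tool goes at most 62.5 mm and 10.7 degrees, less where a joint would pass 70% of its speed; a pose out of reach is approached as far as the arm can. A call with a gripper value outside its range is refused whole. The fingers move at their own pace and stop on an object; the grip force is fixed at half the most. Time passes only in rows, so rows that repeat a pose let the fingers close. It gives the time, the measured TCP pose, the force and the opening at its end, in the units of the state.
- manip.state(): the state, without advancing time (a new reading comes with each control period).
- manip.get_image(name): name is "side" or "top" or "wrist"; returns a dict with "frame" (400x640x3 uint8, red, green, blue), "depth" (400x640 float32, mm along the optical axis (not along the pixel's ray), 0 where there is no reading), "intrinsics" (3x3 intrinsics, pixels), "k1" (the pictures are not rectified: a ray, as slopes to the right and down, at radius r is drawn at 1 + k1 r^2 times it, then the intrinsics apply), "R" (3x3) and "t" (3): a world point X has camera coordinates R X + t. Camera axes: x right, y down, z forward; pixel columns grow to the right and rows downward; lengths in mm; the calibration is good to about 2 mm. A picture is of the moment at which its call begins.
- manip.close_job(): hands the job in, once; it reports no verdict.
The state is a dict: "time_s": time; "joint_positions": joint angles; "qvel": joint speeds; "joint_efforts": joint torques, N m; "ee_pos": TCP position; "tool_rot": TCP orientation; "force": force on the tool from outside, world axes, zero at the start; "torque": the same for the moment, N m; "grip_width": finger opening in mm.
Only numpy, scipy, OpenCV 4.12 (cv2) and the standard library are available. Lean on these libraries where they do the work, as an engineer would, in place of code of your own. Each camera call takes 0.05 s, during which the arm holds its last target. There are 200 camera calls.

## Working session

There is one attempt and no reset: what is moved stays moved. The work goes in short steps, Python scripts to look and compute and a tool call to move; the robot and the scene stay as the last step left them, time stands still between calls to the robot, and variables do not carry over. Pictures are saved under pics/ and viewed, about 12 in all and at most 16, crops included, and the job is handed in when it is done.

Besides the shell and the picture viewer there is one more tool, called after ">>>" by a JSON object that holds its "api" and its "payload", one argument or row to a line. jog_arm: Moves the arm, as the interface text tells. Its arguments: {"type":"object","properties":{"moves":{"type":"array","items":{"type":"array","items":{"type":"array","items":{"type":"number"}}}}},"required":["moves"]}

```bash
ls; mkdir -p pics
cat > h.py <<'E'
import numpy as np, cv2
from bench import manip
from scipy.spatial.transform import Rotation as Ro
def shot(n):
    d=manip.get_image(n); return d
def save(d,fn,crop=None,s=1):
    f=d["frame"][:,:,::-1]
    if crop: f=f[crop[1]:crop[3],crop[0]:crop[2]]
    cv2.imwrite('pics/'+fn,cv2.resize(f,None,fx=s,fy=s))
def cloud(d):
    K=d["intrinsics"];h,w=d["depth"].shape
    u,v=np.meshgrid(np.arange(w),np.arange(h))
    x=(u-K[0,2])/K[0,0];y=(v-K[1,2])/K[1,1];xd,yd=x,y
    for _ in range(8):
        f=1+d["k1"]*(x*x+y*y);x=xd/f;y=yd/f
    z=d["depth"].astype(float)
    P=np.stack([x*z,y*z,z],-1)-np.array(d["t"])
    P=P@np.array(d["R"]); P[z<=0]=np.nan
    return P
E
python3 - <<'E'
from h import *
s=manip.state();print({k:np.round(v,2) for k,v in s.items()})
for n in("top","side"):
    d=shot(n);save(d,n+'0.png');np.save(n+'0.npy',cloud(d));print(n,np.round(d["R"],2).tolist(),np.round(-np.array(d["R"]).T@d["t"]),d["intrinsics"][0][0])
E
```

```text
pics
{'time_s': np.float64(0.0), 'joint_positions': array([-68.63,  26.9 ,  -2.78,  87.88,   1.38,  65.37,  -4.72]), 'qvel': array([-0.15,  0.  ,  0.06, -0.04, -0.04,  0.01,  0.04]), 'joint_efforts': array([ 0.000e+00, -5.080e+01, -8.000e-02, -2.362e+01, -6.000e-02,
        4.000e-02,  0.000e+00]), 'ee_pos': array([263.76, 620.67, 221.47]), 'tool_rot': array([-1.7989e+02,  1.0000e-02,  1.5698e+02]), 'force': array([ 0.82,  0.34, -0.32]), 'torque': array([-0.06,  0.02,  0.03]), 'grip_width': np.float64(86.73)}
top [[-0.02, -1.0, 0.0], [-0.98, 0.02, -0.18], [0.18, -0.0, -0.98]] [ 335.   60. 1279.] 457.46879331206594
side [[0.84, -0.54, -0.02], [-0.34, -0.5, -0.79], [0.42, 0.68, -0.61]] [  64. -701.  814.] 445.9285240874464
```

Run:
```python
import cv2,numpy as np
```

```text
(no output)
```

View pics/top0.png

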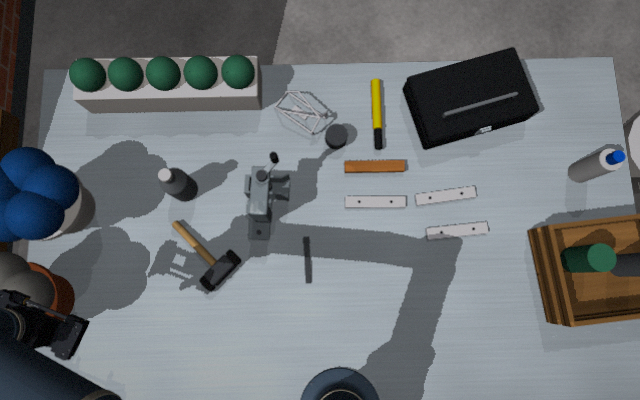

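View pics/side0.png

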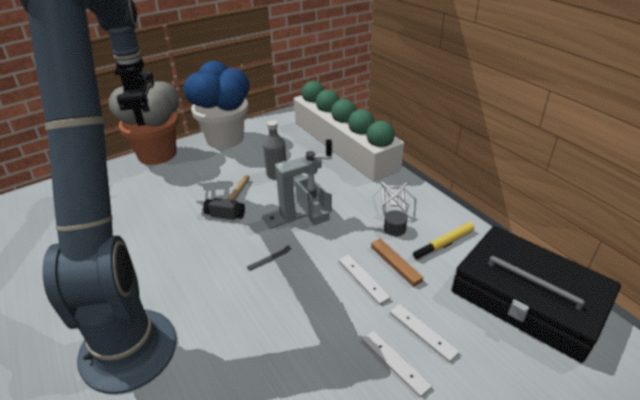

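Top view: three stays at about (375,202), (446,195) and (457,230), the packer at (375,166), and the clamp at about (262,190) with its grip at (274,157). The tin is at (336,135), the lever at (307,260).

Run:
```python
from h import *
d=shot("top");P=cloud(d);Q=cloud(shot("side"))
save(d,'c1.png',(220,120,420,270),4)
def rect(M,name):
    (c,(w,h),a)=cv2.minAreaRect(M[:,:2].astype(np.float32)); 
    b=cv2.boxPoints((c,(w,h),a)); e=[b[1]-b[0],b[2]-b[1]]; e=max(e,key=np.linalg.norm)
    print(name,np.round(c,1),round(w),round(h),'yaw',round(np.degrees(np.arctan2(e[1],e[0])),1),'z',np.round(np.nanmedian(M[:,2]),1),len(M))
for (u,v) in [(375,202),(446,195),(457,230),(375,166)]:
    W=P[v-25:v+25,u-40:u+40]; m=(W[...,2]>5)&(W[...,2]<40)
    n,l,st,_=cv2.connectedComponentsWithStats(m.astype(np.uint8)); k=l[25,40]
    rect(W[l==k],('top',u,v)); c=np.nanmedian(W[l==k],0)
    m=(np.abs(Q-c)[...,0]<100)&(np.abs(Q-c)[...,1]<100)&(Q[...,2]>6)&(Q[...,2]<40)
    n,l,st,_=cv2.connectedComponentsWithStats(m.astype(np.uint8))
    D=np.linalg.norm(Q-c,axis=-1);i=np.unravel_index(np.nanargmin(D),D.shape)
    if l[i]: rect(Q[l==l[i]],'side')
m=(np.abs(P[...,0]-P[190,262,0])<130)&(np.abs(P[...,1]-P[190,262,1])<90)
for lo,hi in [(5,12),(20,60),(60,100),(150,190),(190,225),(225,260)]:
    mm=m&(P[...,2]>lo)&(P[...,2]<hi)
    if mm.sum()>5: rect(P[mm],(lo,hi)); 
for p in [(274,157),(262,175),(260,195),(259,230),(282,188)]: print(p,np.round(P[p[1],p[0]]))
```

```text
('top', 375, 202) [ 547.  -115.8] 172 34 yaw 89.0 z 11.6 684
side [ 547.7 -118.9] 170 36 yaw 89.0 z 11.6 741
('top', 446, 195) [ 559.6 -317.9] 38 175 yaw -83.5 z 11.5 689
side [ 560.4 -316.8] 35 170 yaw -83.4 z 11.3 1035
('top', 457, 230) [ 461.7 -340. ] 35 171 yaw -85.1 z 11.8 712
side [ 461.1 -341.5] 36 172 yaw -85.5 z 11.5 1229
('top', 375, 166) [ 650.7 -117.8] 39 172 yaw -89.9 z 19.1 734
side [ 648.9 -120.5] 172 37 yaw 89.1 z 19.0 798
(5, 12) [550. 183.] 255 179 yaw 0.8 z 9.1 314
(20, 60) [552.9 170.6] 93 141 yaw -60.2 z 31.1 338
(60, 100) [554.3 182.7] 121 119 yaw 0.2 z 87.1 351
(150, 190) [557.2 184.8] 62 129 yaw -6.3 z 179.3 828
(190, 225) [603.4 169.9] 24 69 yaw -37.6 z 198.3 207
(225, 260) [623.2 150. ] 17 18 yaw -20.2 z 242.6 61
(274, 157) [617. 147. 243.]
(262, 175) [585. 180. 200.]
(260, 195) [539. 187. 182.]
(259, 230) [471. 209.  18.]
(282, 188) [585. 143.  32.]
```

View pics/c1.png

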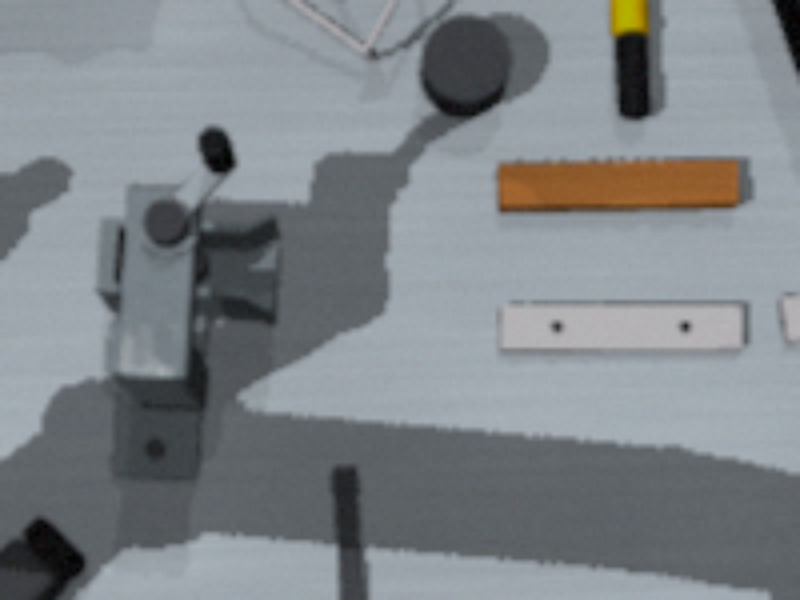

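The crop shows the clamp mouth facing −y (image right), the grip at crop (215,148) and the screw top at (166,223). The channel cheeks run between (200,240) and (275,310).

```bash
cat >> h.py <<'E'
def go(p,yaw,pr=True):
    """shift (m) and turn about tool z (deg) from now to TCP p (mm, world), tool down, yaw"""
    s=manip.state();R=Ro.from_euler('xyz',s["tool_rot"],degrees=True);T=Ro.from_euler('xyz',[180,0,yaw],degrees=True)
    d=R.inv().apply(np.array(p)-s["ee_pos"])/1000;r=(R.inv()*T).as_rotvec(degrees=True)
    if pr: print('to',np.round(p,1),yaw,'shift',np.round(d,4),'turn',np.round(r,1),'now',np.round(s["ee_pos"],1),'F',np.round(s["force"],1),'w',round(float(s["grip_width"]),1),'t',round(float(s["time_s"]),2))
    return d,r
E
python3 - <<'E'
from h import *
P=np.load('top0.npy');Q=np.load('side0.npy')
def rect(M,name):
    (c,(w,h),a)=cv2.minAreaRect(M[:,:2].astype(np.float32)); print(name,np.round(c,1),round(w),round(h),round(a,1),len(M))
for n,C in(('top',P),('side',Q)):
    m=(np.abs(C[...,0]-555)<130)&(np.abs(C[...,1]-175)<90)
    a=C[m&(C[...,2]>175)&(C[...,2]<186)];rect(a,n+' armtop')
    for h in(84,):
        b=C[m&(C[...,2]>h)&(C[...,2]<93)];rect(b,n+' cheek')
    k=C[m&(C[...,2]>232)];rect(k,n+' knob')
    k=C[m&(C[...,2]>22)&(C[...,2]<35)];rect(k,n+' bed')
    s=C[m&(C[...,2]>195)&(C[...,2]<232)];print(np.round(np.percentile(s[:,2],[5,50,95])))
# arm top: slices along clamp x to get edge lines
a=P[(np.abs(P[...,0]-555)<130)&(np.abs(P[...,1]-175)<90)&(P[...,2]>176)&(P[...,2]<184)]
for x in range(500,620,10):
    q=a[np.abs(a[:,0]-x)<5]
    if len(q)>5: print(x,np.round([q[:,1].min(),q[:,1].max()],1),len(q))
d=shot("top");K=d["intrinsics"]
go([625,148,300],90)
E
```

```text
top armtop [554.2 192.7] 50 119 85.1 744
top cheek [554.4 183.8] 120 117 0.2 193
top knob [623.3 150.4] 16 17 84.5 56
top bed [548.6 177.5] 94 146 30.8 231
[196. 199. 221.]
side armtop [554.4 189.5] 52 120 85.9 377
side cheek [554.7 180.6] 120 122 0.9 260
side knob [624.  147.5] 22 16 56.4 46
side bed [552.5 177.7] 116 125 5.2 344
[196. 201. 227.]
500 [172.9 221.7] 76
510 [172.6 221.7] 78
520 [172.6 219.1] 70
530 [170.1 219.1] 81
540 [170.  214.4] 70
550 [169.8 212.1] 65
560 [167.7 212. ] 64
570 [167.6 212.1] 63
580 [165.1 211.9] 32
590 [165.2 209.7] 24
600 [167.3 209.6] 27
610 [177.3 209.5] 40
to [625 148 300] 90 shift [-0.5174 -0.2942 -0.0777] turn [-0.  0. 67.] now [263.8 621.1 222.1] F [-0.1  0.2  0.1] w 87.0 t 0.25
```

>>> {"api": "jog_arm", "payload": {
  "moves": [
    [[0,-0.04,-0.02,-0.1,0,0,8],[0,-0.09,-0.05,-0.1,0,0,16],[0,-0.14,-0.08,-0.1,0,0,24],[0,-0.19,-0.11,-0.1,0,0,32],[0,-0.24,-0.14,-0.1,0,0,40],[0,-0.29,-0.17,-0.1,0,0,48],[0,-0.34,-0.2,-0.1,0,0,56],[0,-0.39,-0.23,-0.1,0,0,64],[0,-0.44,-0.25,-0.1,0,0,67],[0,-0.48,-0.275,-0.1,0,0,67],[0,-0.517,-0.294,-0.1,0,0,67],[0,-0.517,-0.294,-0.1,0,0,67]]
  ]
}}

```text
time_s: 1.75
ee_pos: [626.4, 143.9, 322.3]
tool_rot: [180.0, 0.1, 89.6]
force: [-0.4, 1.0, -0.8]
grip_width: 86.8
```

Run:
```python
from h import *
d=shot("wrist");save(d,'w1.png');C=cloud(d);np.save('w1.npy',C)
print(np.round(-np.array(d["R"]).T@d["t"]),np.round(d["R"],2).tolist())
k=C[(C[...,2]>236)&(C[...,2]<250)];print(len(k),np.round(cv2.minAreaRect(k[:,:2].astype(np.float32))[:2],1) if len(k) else '')
go([623.5,149,300],90)
```

```text
[625. 218. 484.] [[1.0, -0.01, 0.0], [-0.01, -0.96, 0.27], [-0.0, -0.27, -0.96]]
464 [[623.6 147.3]
 [ 17.6  17.9]]
to [623.5 149.  300. ] 90 shift [ 0.0022 -0.0018  0.0222] turn [-0.   0.  -0.2] now [625.3 146.8 322.2] F [-0.5  1.3 -0.4] w 86.9 t 1.8
```

View pics/w1.png

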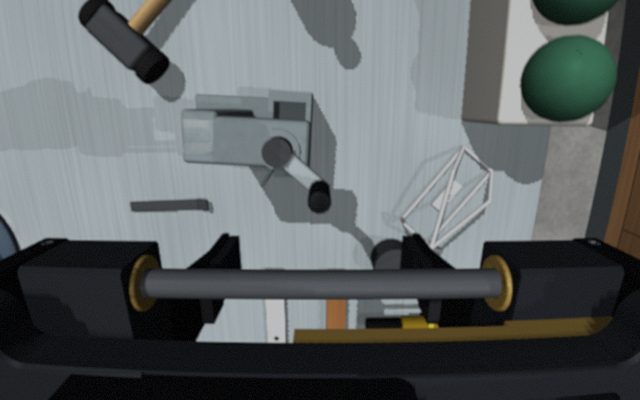

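Wrist view: the clamp arm spans (180–310, 105–165), with the screw top at (277,152) and the grip at (319,197). There is free space around the grip.

Run:
```python
from h import *
C=np.load('w1.npy')
m=(np.abs(C[...,0]-555)<130)&(np.abs(C[...,1]-175)<90)
a=C[m&(C[...,2]>176)&(C[...,2]<184)];print(cv2.minAreaRect(a[:,:2].astype(np.float32)))
print([round(x,1) for x in cv2.fitLine(a[:,:2].astype(np.float32),cv2.DIST_L2,0,.01,.01).ravel().tolist()])
s=C[m&(C[...,2]>186)&(C[...,2]<232)&(np.hypot(C[...,0]-586,C[...,1]-182)<20)];print('nut',len(s),np.round(np.median(s,0),1),np.round(np.percentile(s[:,2],[5,95])), cv2.minEnclosingCircle(s[s[:,2]>np.percentile(s[:,2],60),:2].astype(np.float32)))
b=C[m&(C[...,2]>85)&(C[...,2]<93)];print('cheek',len(b));print(cv2.minAreaRect(b[b[:,1]>190][:,:2].astype(np.float32)))
go([623.6,148.3,206],90)
```

```text
((554.3665771484375, 189.16558837890625), (49.724266052246094, 120.61576843261719), 84.84837341308594)
[1.0, -0.0, 548.2, 191.3]
nut 880 [588.6 179.2 200.4] [195. 202.] ((586.4501953125, 180.33309936523438), 12.987765312194824)
cheek 759
((564.0339965820312, 223.8919677734375), (33.5382194519043, 100.81303405761719), 84.44319915771484)
to [623.6 148.3 206. ] 90 shift [ 0.0015 -0.0016  0.1162] turn [-0.   0.  -0.2] now [625.3 146.8 322.2] F [-0.5  1.3 -0.4] w 86.9 t 1.8
```

>>> {"api": "jog_arm", "payload": {
  "moves": [
    [[0,0.0015,-0.0016,0.05,0,0,0],[0,0.0015,-0.0016,0.09,0,0,0],[0,0.0015,-0.0016,0.116,0,0,0],[0,0.0015,-0.0016,0.116,0,0,0],[1,0.0015,-0.0016,0.116,0,0,0],[1,0.0015,-0.0016,0.116,0,0,0],[1,0.0015,-0.0016,0.116,0,0,0],[1,0.0015,-0.0016,0.116,0,0,0],[1,0.0015,-0.0016,0.116,0,0,0]]
  ]
}}

```text
time_s: 2.92
ee_pos: [623.3, 150.0, 206.7]
tool_rot: [180.0, -0.0, 90.0]
force: [-0.5, -0.2, -0.3]
grip_width: 45.0
```

Run:
```python
from h import *
go([623.6,148.3,206],90)
c=np.array([586.4,181.0]);a0=np.degrees(np.arctan2(148.3-181,623.6-586.4));print(a0)
p0=c+50*np.array([np.cos(np.radians(a0)),np.sin(np.radians(a0))])
for k in range(1,11):
    a=np.radians(a0+36*k);p=c+50*np.array([np.cos(a),np.sin(a)])-p0
    print(k,'[1,%.4f,%.4f,0,0,0,0],'%(p[1]/1000,p[0]/1000))
```

```text
to [623.6 148.3 206. ] 90 shift [-0.0017  0.0003  0.0007] turn [ 0. -0. -0.] now [623.3 150.  206.7] F [-0.5 -0.2 -0.3] w 45.0 t 2.92
-41.31651361083946
1 [1,0.0284,0.0122,0,0,0,0],
2 [1,0.0585,0.0054,0,0,0,0],
3 [1,0.0789,-0.0178,0,0,0,0],
4 [1,0.0818,-0.0485,0,0,0,0],
5 [1,0.0660,-0.0751,0,0,0,0],
6 [1,0.0376,-0.0873,0,0,0,0],
7 [1,0.0075,-0.0806,0,0,0,0],
8 [1,-0.0129,-0.0573,0,0,0,0],
9 [1,-0.0158,-0.0266,0,0,0,0],
10 [1,0.0000,0.0000,0,0,0,0],
```

>>> {"api": "jog_arm", "payload": {
  "moves": [
    [[1,0,0,0,0,0,0],[1,0,0,0,0,0,0],[1,0,0,0,0,0,0],[1,0,0,0,0,0,0],[1,0.0284,0.0122,0,0,0,0],[1,0.0585,0.0054,0,0,0,0],[1,0.0789,-0.0178,0,0,0,0],[1,0.0818,-0.0485,0,0,0,0],[1,0.066,-0.0751,0,0,0,0],[1,0.066,-0.0751,0,0,0,0]]
  ]
}}

```text
time_s: 4.18
ee_pos: [547.4, 212.5, 206.5]
tool_rot: [-180.0, 0.2, 89.9]
force: [-0.6, -5.2, 0.3]
grip_width: 18.2
```

Run:
```python
from h import *
p,_=go([586.4-37.2,181+32.7,206],90)
s=manip.state();e=s["ee_pos"][:2]-np.array([586.4,181]);print(np.hypot(*e),np.degrees(np.arctan2(e[1],e[0])))
```

```text
to [549.2 213.7 206. ] 90 shift [0.0012 0.0018 0.0005] turn [-0.   0.2 -0.1] now [547.4 212.5 206.5] F [-0.6 -5.2  0.3] w 18.2 t 4.17
50.16329395049562 141.11065626395032
```

>>> {"api": "jog_arm", "payload": {
  "moves": [
    [[1,-0.0284,-0.0122,0,0,0,0],[1,-0.0585,-0.0054,0,0,0,0],[1,-0.0789,0.0178,0,0,0,0],[1,-0.0818,0.0485,0,0,0,0],[1,-0.066,0.0751,0,0,0,0],[1,-0.0376,0.0873,0,0,0,0],[1,-0.0075,0.0806,0,0,0,0],[1,0.0129,0.0573,0,0,0,0],[1,0.0158,0.0266,0,0,0,0],[1,0,0,0,0,0,0]]
  ]
}}

```text
time_s: 5.42
ee_pos: [550.0, 216.5, 206.6]
tool_rot: [179.6, 0.0, 90.1]
force: [15.0, -6.5, -7.8]
grip_width: 18.4
```

>>> {"api": "jog_arm", "payload": {
  "moves": [
    [[1,-0.0284,-0.0122,0,0,0,0],[1,-0.0585,-0.0054,0,0,0,0],[1,-0.0789,0.0178,0,0,0,0],[1,-0.0818,0.0485,0,0,0,0],[1,-0.066,0.0751,0,0,0,0],[1,-0.0376,0.0873,0,0,0,0],[1,-0.0075,0.0806,0,0,0,0],[1,0.0129,0.0573,0,0,0,0],[1,0.0158,0.0266,0,0,0,0],[1,0,0,0,0,0,0]]
  ]
}}

```text
time_s: 6.68
ee_pos: [550.1, 216.5, 206.6]
tool_rot: [179.6, 0.0, 90.1]
force: [14.9, -5.3, -7.9]
grip_width: 18.0
```

>>> {"api": "jog_arm", "payload": {
  "moves": [
    [[0,0,0,0,0,0,0],[0,0,0,0,0,0,0],[0,0,0,0,0,0,0],[0,0,0,0,0,0,0],[0,0,0,-0.05,0,0,0],[0,0,0,-0.1,0,0,0],[0,0,0,-0.15,0,0,0],[0,-0.06,0,-0.15,0,0,0],[0,-0.12,0,-0.15,0,0,0],[0,-0.18,0,-0.15,0,0,0],[0,-0.18,0,-0.15,0,0,0]]
  ]
}}

```text
time_s: 8.05
ee_pos: [548.0, 29.5, 357.3]
tool_rot: [179.9, 0.1, 89.4]
force: [-0.2, 0.6, 0.7]
grip_width: 86.7
```

```bash
cat >> h.py <<'E'
def bars(C,lo=6,hi=30):
    m=((C[...,2]>lo)&(C[...,2]<hi)&(C[...,0]>380)&(C[...,0]<720)&(C[...,1]<110)).astype(np.uint8)
    n,l,st,_=cv2.connectedComponentsWithStats(m)
    for k in range(1,n):
        M=C[l==k]
        if len(M)<250: continue
        (c,(w,h),a)=cv2.minAreaRect(M[:,:2].astype(np.float32))
        if max(w,h)<150 or max(w,h)>190: continue
        b=cv2.boxPoints((c,(w,h),a)); e=max([b[1]-b[0],b[2]-b[1]],key=np.linalg.norm)
        print('bar',np.round(c,1),round(w),round(h),'yaw',round(float(np.degrees(np.arctan2(e[1],e[0])))%180,1),'z',round(float(np.median(M[:,2])),1))
E
python3 - <<'E'
from h import *
for n in("top","side"):
    d=shot(n);C=cloud(d);print(n);bars(C)
    k=C[(C[...,2]>236)&(C[...,2]<250)&(np.hypot(C[...,0]-586,C[...,1]-181)<75)];print(len(k),np.round(np.median(k,0),1))
    save(d,n+'2.png')
go([586,0,300],90)
E
```

```text
top
bar [ 558.2 -315.7] 35 171 yaw 96.9 z 11.5
bar [ 460.4 -341.9] 32 173 yaw 94.9 z 11.8
51 [544.8 211.9 243. ]
side
bar [ 649.2 -120.5] 36 171 yaw 90.6 z 19.1
bar [ 547.4 -118.1] 35 171 yaw 90.1 z 11.5
bar [ 560.4 -317. ] 36 169 yaw 96.8 z 11.4
bar [ 460.3 -341.7] 36 171 yaw 94.5 z 11.4
33 [543.3 205.4 242.1]
to [586   0 300] 90 shift [-0.036   0.0379  0.0566] turn [ 0.  -0.1 -0.1] now [548.1  36.  356.6] F [ 0.   0.4 -0.1] w 87.3 t 8.15
```

Run:
```python
from h import *
d=shot("wrist");save(d,'w2.png',(160,0,480,240),2.5);C=cloud(d);np.save('w2.npy',C)
O=np.array([586.4,181.]);ph=np.radians(-5.2);A=np.array([[np.cos(ph),np.sin(ph)],[-np.sin(ph),np.cos(ph)]])
L=(C[...,:2]-O)@A.T; z=C[...,2]
for y in range(-70,-10,6):
    m=(np.abs(L[...,1]-y)<3)&(np.abs(L[...,0])<50)
    t=m&(z>80)&(z<95); b=m&(z>24)&(z<36)
    x=np.sort(L[...,0][t]); 
    print(y,'cheek neg',np.round([x[x<0].min(),x[x<0].max()],1) if (x<0).any() else '','pos',np.round([x[x>0].min(),x[x>0].max()],1) if (x>0).any() else '','bed',np.round([L[...,0][b].min(),L[...,0][b].max(),np.median(z[b])],1) if b.any() else '')
m=(z>100)&(z<142)&(np.hypot(L[...,0],L[...,1])<25);print('pad?',m.sum(),np.round(np.percentile(z[m],[0,10,50]),1) if m.any() else'')
```

```text
-70 cheek neg  pos  bed 
-64 cheek neg  pos  bed 
-58 cheek neg [-31.9 -27. ] pos [29.3 34. ] bed [-29.9  31.8  29.1]
-52 cheek neg [-29.7 -23.8] pos [25.3 32.3] bed [-23.5  29.8  29.4]
-46 cheek neg [-26.5 -19.5] pos [22.  29.5] bed [-22.4  25.2  29.2]
-40 cheek neg [-23.7 -18.4] pos [19.3 25.4] bed [-18.6  21.6  29.6]
-34 cheek neg [-23.9 -17.9] pos [19.1 24.8] bed [-24.   19.2  29.5]
-28 cheek neg [-23.8 -18.2] pos [18.9 25.5] bed [-24.1  19.2  29.4]
-22 cheek neg [-24.2 -18.8] pos [19.  24.9] bed [-15.1  19.   29.5]
-16 cheek neg [-24.4 -18.2] pos [19.  25.1] bed [-24.4  18.9  29.3]
pad? 4 [113.8 113.8 114.5]
```

View pics/w2.png

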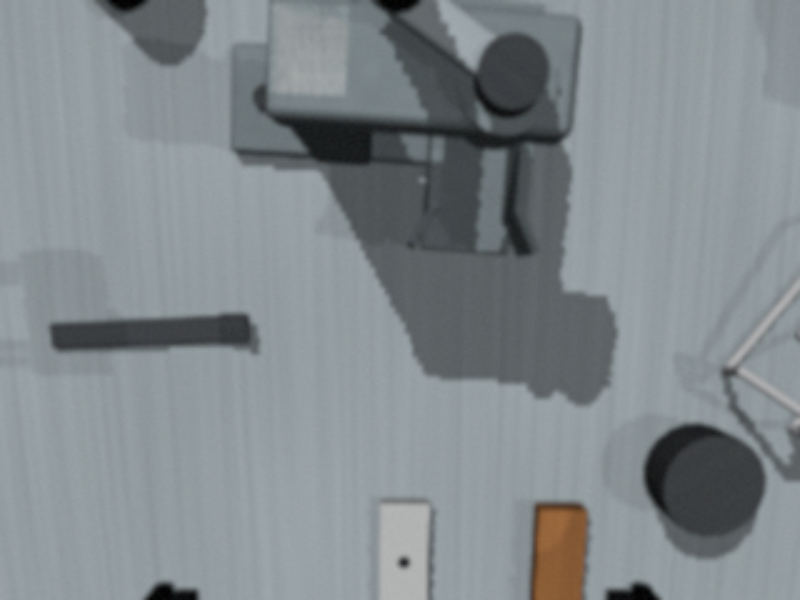

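The channel mouth, measured, is centred at local x ≈ +0.4 with a straight axis and the bed at z ≈ 29.4. The pad is at 114, fully open. Now the first stay.

>>> {"api": "jog_arm", "payload": {
  "moves": [
    [[0,-0.045,-0.001,0.03,0,0,0],[0,-0.09,-0.001,0.07,0,0,0],[0,-0.14,-0.001,0.12,0,0,0],[0,-0.18,-0.001,0.17,0,0,0],[0,-0.213,-0.001,0.22,0,0,0],[0,-0.213,-0.001,0.27,0,0,0],[0,-0.213,-0.001,0.31,0,0,0],[0,-0.213,-0.001,0.325,0,0,0],[0,-0.213,-0.001,0.325,0,0,0]]
  ]
}}

```text
time_s: 9.32
ee_pos: [547.4, -175.7, 31.0]
tool_rot: [-179.9, -0.0, 90.1]
force: [-0.5, -0.3, 0.5]
grip_width: 87.4
```

Run:
```python
from h import *
d=shot("wrist");C=cloud(d);np.save('w3.npy',C);z=C[...,2]
m=(z>8)&(z<16)&(np.abs(C[...,0]-547)<30)&(C[...,1]<-30)&(C[...,1]>-200)
for y in range(-180,-30,20):
    q=C[m&(np.abs(C[...,1]-y)<10)]
    if len(q)>10: print(y,np.round([q[:,0].min(),q[:,0].max()],1))
bars(cloud(shot("side")))
go([547.2,-177,2.5],90)
```

```text
-180 [529.2 561.3]
-160 [529.5 561.8]
-140 [530.  562.1]
-120 [530.4 562.5]
-100 [530.8 563. ]
-80 [531.1 563.1]
-60 [531.5 563.4]
-40 [531.7 563.6]
bar [ 559.9 -316.9] 36 169 yaw 97.3 z 11.5
bar [ 461.  -341.8] 35 171 yaw 94.7 z 11.4
to [ 547.2 -177.     2.5] 90 shift [-0.0003 -0.0014  0.0304] turn [0.2 0.  0. ] now [ 548.5 -176.7   32.9] F [-0.  -0.7  0.2] w 86.9 t 9.43
```

>>> {"api": "jog_arm", "payload": {
  "moves": [
    [[0,0,-0.0025,0.015,0,0,1.1],[0,0,-0.0025,0.029,0,0,1.1],[0,0,-0.0025,0.029,0,0,1.1],[1,0,-0.0025,0.029,0,0,1.1],[1,0,-0.0025,0.029,0,0,1.1],[1,0,-0.0025,0.029,0,0,1.1],[1,0,-0.0025,0.029,0,0,1.1],[1,0,-0.0025,0.029,0,0,1.1],[1,0,-0.0025,0.029,0,0,1.1],[1,0,-0.0025,0.029,0,0,1.1],[1,0,-0.0025,0.029,0,0,1.1]]
  ]
}}

```text
time_s: 10.8
ee_pos: [544.6, -177.0, 2.6]
tool_rot: [180.0, -0.0, 88.9]
force: [-0.2, 0.9, -0.3]
grip_width: 31.2
```

```bash
cat >> h.py <<'E'
O=np.array([586.8,181.]);PH=-5.2;ph=np.radians(PH)
ex=np.array([np.cos(ph),np.sin(ph)]);ey=np.array([-np.sin(ph),np.cos(ph)])
def cl(x,y,z): return np.r_[O+x*ex+y*ey,z]
def loc(C): return np.stack([(C[...,:2]-O)@ex,(C[...,:2]-O)@ey,C[...,2]],-1)
E
python3 - <<'E'
from h import *
e=[manip.state()["ee_pos"] for _ in range(3)];print(np.round(e,2))
go(cl(0,-225,36),90+PH)
E
```

```text
[[ 544.58 -176.97    2.55]
 [ 544.58 -176.97    2.55]
 [ 544.58 -176.97    2.55]]
to [566.4 -43.1  36. ] 84.8 shift [ 0.1343  0.0192 -0.0334] turn [ 0.  -0.   4.1] now [ 544.6 -177.     2.6] F [-0.2  0.9 -0.3] w 31.2 t 10.8
```

>>> {"api": "jog_arm", "payload": {
  "moves": [
    [[1,0,0,-0.02,0,0,0],[1,0,0,-0.04,0,0,0],[1,0.03,0.004,-0.045,0,0,1],[1,0.06,0.008,-0.045,0,0,2],[1,0.09,0.013,-0.042,0,0,3],[1,0.12,0.017,-0.038,0,0,4],[1,0.134,0.0192,-0.0365,0,0,4.1],[1,0.134,0.0192,-0.0365,0,0,4.1],[1,0.134,0.0192,-0.0365,0,0,4.1]]
  ]
}}

```text
time_s: 11.92
ee_pos: [566.3, -45.1, 39.6]
tool_rot: [180.0, 0.0, 84.7]
force: [0.6, 0.1, -0.7]
grip_width: 31.6
```

Run:
```python
from h import *
d=shot("wrist");C=cloud(d);L=loc(C)
m=(np.abs(L[...,0])<25)&(L[...,2]>35)&(L[...,2]<75)&(L[...,1]<-70)&(L[...,1]>-230)
for y in range(-210,-60,20):
    q=L[m&(np.abs(L[...,1]-y)<10)]
    if len(q)>10: print(y,np.round([q[:,0].min(),q[:,0].max(),np.median(q[:,2])],1))
print('tip y',np.round(L[m][:,1].max(),1))
go(cl(0,-225,36),90+PH)
go(cl(0,-130,36),90+PH)
```

```text
-210 [-25.   24.8  48.7]
-190 [-17.4  14.8  48.3]
-170 [-16.9  15.3  48.2]
-150 [-16.8  15.7  48. ]
-130 [-16.2  16.   48. ]
-110 [-15.8  16.4  47.8]
tip y -107.7
to [566.4 -43.1  36. ] 84.8 shift [0.0022 0.     0.0035] turn [ 0.   0.  -0.2] now [566.2 -45.2  39.5] F [ 0.6 -0.5 -0.6] w 31.6 t 11.97
to [575.   51.5  36. ] 84.8 shift [ 0.0972 -0.0003  0.0034] turn [ 0.   0.  -0.2] now [566.2 -45.2  39.5] F [ 0.6 -0.5 -0.6] w 31.6 t 11.97
```

>>> {"api": "jog_arm", "payload": {
  "moves": [
    [[1,0,0.0012,0,0,0,-0.9],[1,0.015,0.0012,0.002,0,0,-0.9],[1,0.03,0.0012,0.003,0,0,-0.9],[1,0.05,0.0012,0.003,0,0,-0.9],[1,0.07,0.0012,0.003,0,0,-0.9],[1,0.09,0.0012,0.003,0,0,-0.9],[1,0.105,0.0012,0.004,0,0,-0.9],[1,0.115,0.0012,0.005,0,0,-0.9],[1,0.115,0.0012,0.006,0,0,-0.9]]
  ]
}}

```text
time_s: 13.1
ee_pos: [577.8, 74.3, 32.7]
tool_rot: [-180.0, -0.1, 85.9]
force: [0.4, -0.9, 0.2]
grip_width: 4.6
```

Run:
```python
from h import *
s=manip.state();print(np.round(loc(s["ee_pos"]),1),np.round(s["force"],1),np.round(s["torque"],2))
d=shot("wrist");C=cloud(d);L=loc(C)
m=(np.abs(L[...,0])<18)&(L[...,2]>35)&(L[...,2]<75)&(L[...,1]<-20)
for y in range(-110,-10,15):
    q=L[m&(np.abs(L[...,1]-y)<7)]
    if len(q)>10: print(y,np.round([q[:,0].min(),q[:,0].max(),np.median(q[:,2])],1))
```

```text
[   0.7 -107.    32.7] [ 0.4 -0.9  0.2] [-0.07  0.06 -0.01]
-110 [-3.9  1.2 44.5]
-95 [-12.6   9.8  54.3]
```

The grip width is 4.6, so the bar has been dropped. I'll lift and look.

>>> {"api": "jog_arm", "payload": {
  "moves": [
    [[0,0,0,-0.04,0,0,0],[0,-0.03,0,-0.09,0,0,0],[0,-0.06,0,-0.15,0,0,0],[0,-0.08,0,-0.2,0,0,0],[0,-0.08,0,-0.2,0,0,0],[0,-0.08,0,-0.2,0,0,0]]
  ]
}}

```text
time_s: 13.9
ee_pos: [571.4, -7.2, 232.4]
tool_rot: [-179.9, -0.1, 85.8]
force: [-0.9, -0.7, -0.8]
grip_width: 54.7
```

Run:
```python
from h import *
d=shot("wrist");save(d,'w4.png');L=loc(cloud(d));np.save('w4.npy',L)
m=(np.abs(L[...,0])<60)&(L[...,2]>5)&(L[...,2]<70)&(L[...,1]<-20)&(L[...,1]>-300)
for y in range(-220,-10,15):
    q=L[m&(np.abs(L[...,1]-y)<7)]
    if len(q)>10: print(y,np.round([q[:,0].min(),q[:,0].max(),np.median(q[:,2]),q[:,2].max()],1))
print(np.round(manip.state()["ee_pos"],1))
```

```text
-220 [-27.4   4.3  11.6  13.7]
-205 [-26.1   5.2  11.5  13.6]
-190 [-26.1   6.1  11.7  14.4]
-175 [-24.9   6.9  11.5  14.7]
-160 [-23.8   7.7  11.6  14.2]
-145 [-23.8   8.6  11.5  14.1]
-130 [-22.7   9.4  11.5  14.4]
-115 [-21.7  10.2  11.4  13.5]
-100 [-20.6  11.   11.3  14.1]
-85 [-20.6  11.7  11.4  13.9]
-70 [-19.7  12.5  11.4  13.7]
-55 [-33.1  34.4  29.6  69.4]
-40 [-22.2  23.9  29.7  69.9]
-25 [-19.2  19.1  29.6  69.9]
[571.   -7.  231.6]
```

View pics/w4.png

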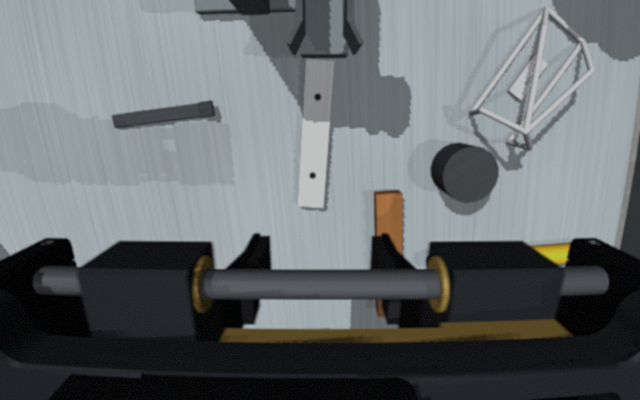

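Only that bar fell. It lies flat on the bench just before the mouth, from (318,60) to (312,208), and nothing else moved. I'll pick it up again.

Run:
```python
from h import *
L=np.load('w4.npy')
m=(np.abs(L[...,0]+8)<30)&(L[...,2]>7)&(L[...,2]<20)&(L[...,1]<-66)&(L[...,1]>-300)
q=L[m];print(np.round([q[:,1].min(),q[:,1].max()],1))
yo=q[:,1].min()+25; xm=-7.6+(yo+145)*0.0565
print(yo,xm);go(cl(xm,yo,2.5),81.6)
```

```text
[-232.4  -66.4]
-207.44007344278893 -11.127864149517574
to [556.9 -24.6   2.5] 81.6 shift [-0.0187 -0.0122  0.2291] turn [-0.2 -0.   4.2] now [571.   -7.  231.6] F [1.1 0.4 0. ] w 58.8 t 13.95
```

>>> {"api": "jog_arm", "payload": {
  "moves": [
    [[0,-0.0187,-0.0122,0.05,0,0,4.2],[0,-0.0187,-0.0122,0.1,0,0,4.2],[0,-0.0187,-0.0122,0.15,0,0,4.2],[0,-0.0187,-0.0122,0.195,0,0,4.2],[0,-0.0187,-0.0122,0.215,0,0,4.2],[0,-0.0187,-0.0122,0.229,0,0,4.2],[0,-0.0187,-0.0122,0.229,0,0,4.2],[1,-0.0187,-0.0122,0.229,0,0,4.2],[1,-0.0187,-0.0122,0.229,0,0,4.2],[1,-0.0187,-0.0122,0.229,0,0,4.2]]
  ]
}}

```text
time_s: 15.2
ee_pos: [558.8, -26.3, 4.8]
tool_rot: [179.9, -0.0, 81.5]
force: [-1.0, 0.1, -0.4]
grip_width: 64.7
```

>>> {"api": "jog_arm", "payload": {
  "moves": [
    [[1,0,0,0,0,0,0],[1,0,0,0,0,0,0],[1,0,0,0,0,0,0],[1,0,0,0,0,0,0],[1,0,0,0,0,0,0],[1,0,0,0,0,0,0]]
  ]
}}

```text
time_s: 15.95
ee_pos: [558.4, -26.4, 4.0]
tool_rot: [180.0, -0.0, 81.5]
force: [-0.2, -0.1, 0.7]
grip_width: 31.6
```

Run:
```python
from h import *
go(cl(0,-230,39),90+PH)
```

```text
to [566.  -48.1  39. ] 84.8 shift [-0.0202  0.0107 -0.035 ] turn [ 0.  -0.  -3.3] now [558.4 -26.4   4. ] F [-0.2 -0.1  0.7] w 31.6 t 15.95
```

>>> {"api": "jog_arm", "payload": {
  "moves": [
    [[1,-0.02,0.003,-0.006,0,0,0],[1,-0.0202,0.0107,-0.025,0,0,-2],[1,-0.0202,0.0107,-0.036,0,0,-3.3],[1,-0.0202,0.0107,-0.036,0,0,-3.3],[1,-0.0202,0.0107,-0.036,0,0,-3.3]]
  ]
}}

```text
time_s: 16.58
ee_pos: [565.2, -47.9, 39.6]
tool_rot: [-179.9, -0.0, 84.8]
force: [0.2, -0.0, -0.3]
grip_width: 31.7
```

```bash
cat >> h.py <<'E'
def held(lo,hi,y0=-190,y1=-90,top=None):
    """measure bar in clamp frame: centre line, slope, top height"""
    L=loc(cloud(shot("wrist")))
    X=[]
    for y in range(y0,y1,12):
        q=L[(np.abs(L[...,0])<26)&(L[...,2]>lo)&(L[...,2]<hi)&(np.abs(L[...,1]-y)<6)]
        if len(q)>10: X.append([y,q[:,0].min(),q[:,0].max(),np.median(q[:,2])])
    X=np.array(X);X=X[np.abs(X[:,2]-X[:,1]-32)<3]
    c=np.polyfit(X[:,0],(X[:,1]+X[:,2])/2,1);z=np.polyfit(X[:,0],X[:,3],1)
    s=manip.state();l=loc(s["ee_pos"])
    print('tcp loc',np.round(l,1),'w',round(float(s["grip_width"]),1),'F',np.round(s["force"],1),'t',round(float(s["time_s"]),2))
    print(len(X),'x at tcp',round(np.polyval(c,l[1]),1),'x at tip',round(np.polyval(c,l[1]+145),1),'skew deg',round(np.degrees(c[0]),2),'ztop tcp/tip',np.round(np.polyval(z,[l[1],l[1]+145]),1))
E
python3 - <<'E'
from h import *
held(35,75)
go(cl(0,-230,39),90+PH)
E
```

```text
tcp loc [  -0.8 -229.8   39.5] w 31.4 F [0.2 0.6 0. ] t 16.62
8 x at tcp -2.7 x at tip -2.7 skew deg 0.03 ztop tcp/tip [47.1 46.3]
to [566.  -48.1  39. ] 84.8 shift [-0.0002  0.0008  0.0005] turn [-0.1 -0.  -0. ] now [565.2 -47.8  39.5] F [0.2 0.6 0. ] w 31.4 t 16.62
```

>>> {"api": "jog_arm", "payload": {
  "moves": [
    [[1,0,0.002,0,0,0,0],[1,0.015,0.002,0,0,0,0],[1,0.035,0.002,0,0,0,0],[1,0.055,0.002,0,0,0,0],[1,0.075,0.002,0,0,0,0],[1,0.095,0.002,0.001,0,0,0],[1,0.11,0.002,0.003,0,0,0],[1,0.118,0.002,0.0045,0,0,0],[1,0.118,0.002,0.005,0,0,0]]
  ]
}}

```text
time_s: 17.75
ee_pos: [578.6, 69.7, 34.8]
tool_rot: [-180.0, 0.0, 84.8]
force: [0.1, -0.6, -1.1]
grip_width: 31.7
```

```bash
cat >> h.py <<'E'
def chan(lo,hi,y0=-54,y1=-18):
    """bar and cheeks inside channel near mouth"""
    L=loc(cloud(shot("wrist")));s=manip.state()
    print('tcp loc',np.round(loc(s["ee_pos"]),1),'w',round(float(s["grip_width"]),1),'F',np.round(s["force"],1),'t',round(float(s["time_s"]),2))
    for y in range(y0,y1,9):
        m=(np.abs(L[...,1]-y)<4)&(np.abs(L[...,0])<45)
        q=L[m&(L[...,2]>lo)&(L[...,2]<hi)&(np.abs(L[...,0])<22)]; c=L[m&(L[...,2]>86)&(L[...,2]<93)]
        n=c[c[:,0]<0,0];p=c[c[:,0]>0,0]
        print(y,'bar',np.round([q[:,0].min(),q[:,0].max(),np.median(q[:,2])],1) if len(q)>5 else '-','cheeks',round(n.max(),1) if len(n) else '-',round(p.min(),1) if len(p) else '-')
E
python3 - <<'E'
from h import *
chan(37,60,-100,-10)
E
```

```text
tcp loc [   1.9 -112.4   34.9] w 31.9 F [-1.   0.1 -1. ] t 17.8
-100 bar [-22.   22.   42.4] cheeks - -
-91 bar [-16.   15.8  42.2] cheeks - -
-82 bar [-16.2  15.9  42.1] cheeks - -
-73 bar [-16.   15.8  42.1] cheeks - -
-64 bar [-16.1  16.   42. ] cheeks -28.8 -
-55 bar [-16.   15.9  42. ] cheeks -24.3 26.4
-46 bar [-22.   22.   41.9] cheeks -19.3 21.1
-37 bar [-18.8  20.8  41.9] cheeks -18.1 19.1
-28 bar [-19.   19.7  41.9] cheeks -18.3 19.1
-19 bar [-19.3  19.3  41.8] cheeks -18.6 18.9
```

>>> {"api": "jog_arm", "payload": {
  "moves": [
    [[1,0.004,0,0,0,0,0],[1,0.008,0,0,0,0,0],[1,0.012,0,0,0,0,0],[1,0.015,0,0,0,0,0],[1,0.015,0,0,0,0,0]]
  ]
}}

```text
time_s: 18.42
ee_pos: [579.6, 77.5, 35.0]
tool_rot: [180.0, 0.4, 84.6]
force: [-0.9, -11.7, 0.1]
grip_width: 31.8
```

Run:
```python
from h import *
s=manip.state();print(np.round(loc(s["ee_pos"]),1),np.round(s["force"],1))
```

```text
[   2.2 -103.7   35. ] [ -0.9 -11.7   0.1]
```

>>> {"api": "jog_arm", "payload": {
  "moves": [
    [[0,0.011,0,0,0,0,0],[0,0.011,0,0,0,0,0],[0,0.011,0,0,0,0,0],[0,0.011,0,0,0,0,0],[0,0.011,0,-0.05,0,0,0],[0,0.0,0,-0.1,0,0,0],[0,-0.04,0,-0.12,0,0,0],[0,-0.1,0,-0.12,0,0,0],[0,-0.13,0,-0.12,0,0,0],[0,-0.13,0,-0.12,0,0,0]]
  ]
}}

```text
time_s: 19.68
ee_pos: [567.6, -48.6, 155.5]
tool_rot: [180.0, 0.0, 84.4]
force: [-0.5, 0.1, 0.0]
grip_width: 86.9
```

```bash
cat >> h.py <<'E'
def home(lo,hi):
    L=loc(cloud(shot("wrist")));q=L[(np.abs(L[...,0])<12)&(L[...,2]>lo)&(L[...,2]<hi)&(L[...,1]<-70)&(L[...,1]>-180)]
    if len(q): print('outer end',round(np.percentile(q[:,1],1),1),'(home -125) z',round(np.median(q[:,2]),1),len(q))
E
python3 - <<'E'
from h import *
home(37,60)
for n in("top","side"): print(n);bars(cloud(shot(n)))
c=np.array([559.5,-316.7]);y=np.radians(97);g=c-60*np.array([np.cos(y),np.sin(y)])
go(np.r_[g,30],97)
E
```

```text
outer end -125.8 (home -125) z 41.4 2171
top
bar [ 559.  -315.9] 33 171 yaw 96.7 z 11.8
bar [ 459.3 -340.6] 34 171 yaw 94.9 z 11.8
side
bar [ 648.7 -120.4] 35 173 yaw 90.1 z 19.0
bar [ 559.8 -317.1] 36 169 yaw 97.6 z 11.4
bar [ 460.9 -341.9] 35 171 yaw 94.6 z 11.5
to [ 566.8 -376.3   30. ] 97 shift [-0.3316  0.0281  0.1245] turn [ -0.   -0.1 -12.1] now [568.4 -43.6 154.8] F [0.1 0.1 0.3] w 86.9 t 19.82
```

>>> {"api": "jog_arm", "payload": {
  "moves": [
    [[0,-0.05,0.005,0,0,0,-2],[0,-0.1,0.01,0,0,0,-4],[0,-0.15,0.015,0,0,0,-7],[0,-0.2,0.02,0,0,0,-10],[0,-0.25,0.024,0.02,0,0,-12],[0,-0.3,0.028,0.06,0,0,-12],[0,-0.332,0.028,0.1,0,0,-12],[0,-0.332,0.028,0.124,0,0,-12],[0,-0.332,0.028,0.124,0,0,-12]]
  ]
}}

```text
time_s: 20.95
ee_pos: [565.6, -375.7, 28.2]
tool_rot: [-179.8, -0.2, 96.9]
force: [-0.4, 0.6, 0.2]
grip_width: 86.9
```

```bash
cat >> h.py <<'E'
def pick(c,lo,hi,tipz,off=60):
    """refine bar on bench with the wrist camera, give move to grasp TCP off mm outboard of centre c"""
    C=cloud(shot("wrist"));X=[]
    for y in range(int(c[1])-60,int(c[1])+75,15):
        q=C[(np.abs(C[...,0]-c[0])<32)&(C[...,2]>lo)&(C[...,2]<hi)&(np.abs(C[...,1]-y)<4)]
        if len(q)>5: X.append([y,q[:,0].min(),q[:,0].max()])
    X=np.array(X);X=X[np.abs(X[:,2]-X[:,1]-33)<3.5];f=np.polyfit(X[:,0],(X[:,1]+X[:,2])/2,1)
    yaw=90-np.degrees(np.arctan(f[0]));g=c[1]-off*np.sin(np.radians(yaw));print(len(X),'yaw',round(yaw,1))
    go([np.polyval(f,g),g,tipz],yaw)
E
python3 - <<'E'
from h import *
pick((559.5,-316.5),7,17,2.5)
E
```

```text
9 yaw 96.8
to [ 566.  -376.1    2.5] 96.76100699375361 shift [ 0.0003 -0.0007  0.0275] turn [-0.1 -0.1  0.2] now [ 566.7 -376.3   30. ] F [-0.3 -0.3 -0.8] w 86.8 t 21.0
```

>>> {"api": "jog_arm", "payload": {
  "moves": [
    [[0,0,-0.0007,0.014,0,0,0],[0,0,-0.0007,0.0275,0,0,0],[0,0,-0.0007,0.0275,0,0,0],[1,0,-0.0007,0.0275,0,0,0],[1,0,-0.0007,0.0275,0,0,0],[1,0,-0.0007,0.0275,0,0,0],[1,0,-0.0007,0.0275,0,0,0],[1,0,-0.0007,0.0275,0,0,0],[1,0,-0.0007,0.0275,0,0,0],[1,0,-0.0007,0.0275,0,0,0],[1,0,-0.0007,0.0275,0,0,0]]
  ]
}}

```text
time_s: 22.38
ee_pos: [565.3, -378.5, 3.5]
tool_rot: [180.0, -0.0, 96.8]
force: [0.1, -0.2, -0.4]
grip_width: 31.2
```

Run:
```python
from h import *
go(cl(0,-235,52),90+PH)
```

```text
to [565.5 -53.   52. ] 84.8 shift [ 0.3231  0.0387 -0.0485] turn [ 0. -0. 12.] now [ 565.3 -378.5    3.5] F [ 0.1 -0.2 -0.4] w 31.2 t 22.38
```

>>> {"api": "jog_arm", "payload": {
  "moves": [
    [[1,0,0,-0.02,0,0,0],[1,0.01,0.001,-0.045,0,0,0],[1,0.04,0.004,-0.0485,0,0,2],[1,0.08,0.009,-0.0485,0,0,4],[1,0.13,0.015,-0.0485,0,0,6],[1,0.18,0.021,-0.0485,0,0,8],[1,0.23,0.027,-0.0485,0,0,10],[1,0.28,0.033,-0.0485,0,0,11],[1,0.31,0.037,-0.0485,0,0,12],[1,0.323,0.0387,-0.0485,0,0,12],[1,0.323,0.0387,-0.0485,0,0,12]]
  ]
}}

```text
time_s: 23.75
ee_pos: [565.8, -53.0, 52.6]
tool_rot: [179.9, -0.0, 84.9]
force: [-0.4, 0.3, -1.4]
grip_width: 31.4
```

Run:
```python
from h import *
held(48,85)
go(cl(0,-235,52),90+PH)
```

```text
tcp loc [   0.4 -236.4   52.6] w 31.7 F [-0.3 -0.1 -1.4] t 23.8
7 x at tcp -1.9 x at tip 1.3 skew deg 1.26 ztop tcp/tip [60.7 59.7]
to [565.5 -53.   52. ] 84.8 shift [ 0.0014 -0.0004  0.0006] turn [ 0.1  0.  -0.1] now [565.7 -54.4  52.6] F [-0.3 -0.1 -1.4] w 31.7 t 23.8
```

>>> {"api": "jog_arm", "payload": {
  "moves": [
    [[1,0,0.0017,0,0,0,-1.2],[1,0.015,0.0017,0,0,0,-1.2],[1,0.035,0.0017,0,0,0,-1.2],[1,0.055,0.0017,0,0,0,-1.2],[1,0.075,0.0017,0,0,0,-1.2],[1,0.095,0.0017,0.001,0,0,-1.2],[1,0.112,0.0017,0.003,0,0,-1.2],[1,0.124,0.0017,0.0045,0,0,-1.2],[1,0.124,0.0017,0.005,0,0,-1.2]]
  ]
}}

```text
time_s: 24.92
ee_pos: [578.4, 71.3, 46.7]
tool_rot: [-180.0, -0.0, 86.1]
force: [0.4, -0.9, -0.3]
grip_width: 31.5
```

Run:
```python
from h import *
chan(48,70,-91,-18)
```

```text
tcp loc [   1.6 -111.2   46.8] w 31.5 F [-0.  -0.9 -1.2] t 24.98
-91 bar [-16.2  15.5  54.7] cheeks - -
-82 bar [-16.1  15.5  54.6] cheeks - -
-73 bar [-16.6  15.5  54.5] cheeks - -
-64 bar [-16.6  15.4  54.4] cheeks -28.8 -
-55 bar [-16.6  15.5  54.4] cheeks -24.1 26.3
-46 bar [-21.9  21.9  54.3] cheeks -19.4 21.2
-37 bar [-18.7  20.9  54.3] cheeks -18.0 19.1
-28 bar [-18.9  19.6  54.2] cheeks -18.4 19.0
-19 bar [-19.3  19.3  54.1] cheeks -18.5 18.9
```

>>> {"api": "jog_arm", "payload": {
  "moves": [
    [[1,0.004,0,0,0,0,0],[1,0.008,0,0,0,0,0],[1,0.012,0,0,0,0,0],[1,0.015,0,0,0,0,0],[1,0.015,0,0,0,0,0]]
  ]
}}

```text
time_s: 25.6
ee_pos: [579.3, 79.6, 47.1]
tool_rot: [180.0, 0.4, 85.8]
force: [-1.2, -9.8, -0.7]
grip_width: 31.6
```

Run:
```python
from h import *
s=manip.state();print(np.round(loc(s["ee_pos"]),1),np.round(s["force"],1))
```

```text
[   1.7 -101.7   47.1] [-1.2 -9.8 -0.7]
```

Home (10 N). Release and check, then the third stay.

>>> {"api": "jog_arm", "payload": {
  "moves": [
    [[0,0.011,0,0,0,0,0],[0,0.011,0,0,0,0,0],[0,0.011,0,0,0,0,0],[0,0.011,0,0,0,0,0],[0,0.011,0,-0.05,0,0,0],[0,0.0,0,-0.1,0,0,0],[0,-0.04,0,-0.12,0,0,0],[0,-0.1,0,-0.12,0,0,0],[0,-0.13,0,-0.12,0,0,0],[0,-0.13,0,-0.12,0,0,0]]
  ]
}}

```text
time_s: 26.85
ee_pos: [569.8, -48.0, 167.5]
tool_rot: [180.0, 0.0, 85.6]
force: [0.0, -0.8, -0.1]
grip_width: 87.2
```

Run:
```python
from h import *
home(48,70)
for n in("top","side"): print(n);bars(cloud(shot(n)))
c=np.array([460.3,-341.5]);y=np.radians(94.7);g=c-60*np.array([np.cos(y),np.sin(y)])
go(np.r_[g,30],94.7)
```

```text
outer end -125.9 (home -125) z 53.4 2204
top
bar [ 460.6 -341. ] 37 171 yaw 94.5 z 11.8
side
bar [ 648.9 -120.1] 36 171 yaw 90.5 z 18.9
bar [ 460.8 -341.6] 35 171 yaw 94.6 z 11.6
to [ 465.2 -401.3   30. ] 94.7 shift [-0.3648 -0.0806  0.1365] turn [-0.  -0.1 -8.6] now [570.6 -43.  166.8] F [ 0.1  0.8 -0.4] w 86.9 t 27.0
```

>>> {"api": "jog_arm", "payload": {
  "moves": [
    [[0,-0.05,-0.01,0,0,0,-2],[0,-0.1,-0.02,0,0,0,-4],[0,-0.15,-0.032,0,0,0,-6],[0,-0.2,-0.043,0,0,0,-8],[0,-0.25,-0.054,0.02,0,0,-8.8],[0,-0.3,-0.065,0.06,0,0,-8.8],[0,-0.34,-0.075,0.1,0,0,-8.8],[0,-0.365,-0.0806,0.13,0,0,-8.8],[0,-0.365,-0.0806,0.1365,0,0,-8.8],[0,-0.365,-0.0806,0.1365,0,0,-8.8]]
  ]
}}

```text
time_s: 28.25
ee_pos: [465.9, -401.0, 30.2]
tool_rot: [180.0, -0.1, 94.9]
force: [-0.0, -0.6, 0.8]
grip_width: 87.0
```

Run:
```python
from h import *
pick((460.6,-341.3),7,17,2.5)
```

```text
9 yaw 94.8
to [ 464.8 -401.1    2.5] 94.80710274054044 shift [ 0.0002 -0.0016  0.0285] turn [ 0.1 -0.   0.2] now [ 466.4 -401.2   31. ] F [ 0.5 -0.   0.5] w 86.9 t 28.3
```

>>> {"api": "jog_arm", "payload": {
  "moves": [
    [[0,0,-0.0014,0.014,0,0,0],[0,0,-0.0014,0.028,0,0,0],[0,0,-0.0014,0.028,0,0,0],[1,0,-0.0014,0.028,0,0,0],[1,0,-0.0014,0.028,0,0,0],[1,0,-0.0014,0.028,0,0,0],[1,0,-0.0014,0.028,0,0,0],[1,0,-0.0014,0.028,0,0,0],[1,0,-0.0014,0.028,0,0,0],[1,0,-0.0014,0.028,0,0,0],[1,0,-0.0014,0.028,0,0,0]]
  ]
}}

```text
time_s: 29.68
ee_pos: [463.1, -403.1, 2.5]
tool_rot: [180.0, 0.0, 94.8]
force: [0.2, -0.7, 0.5]
grip_width: 31.8
```

Run:
```python
from h import *
go(cl(1.5,-235,63),90+PH)
```

```text
to [567.  -53.2  63. ] 84.8 shift [ 0.3401  0.1327 -0.0605] turn [ 0. -0. 10.] now [ 463.1 -403.1    2.5] F [ 0.2 -0.7  0.5] w 31.8 t 29.68
```

>>> {"api": "jog_arm", "payload": {
  "moves": [
    [[1,0,0,-0.02,0,0,0],[1,0.01,0.004,-0.045,0,0,0],[1,0.04,0.016,-0.0605,0,0,2],[1,0.08,0.032,-0.0605,0,0,4],[1,0.13,0.051,-0.0605,0,0,6],[1,0.18,0.07,-0.0605,0,0,8],[1,0.23,0.09,-0.0605,0,0,9],[1,0.28,0.11,-0.0605,0,0,10],[1,0.32,0.125,-0.0605,0,0,10],[1,0.34,0.1327,-0.0605,0,0,10],[1,0.34,0.1327,-0.0605,0,0,10]]
  ]
}}

```text
time_s: 31.05
ee_pos: [567.3, -52.4, 63.5]
tool_rot: [180.0, -0.0, 84.9]
force: [-0.3, 0.7, 0.2]
grip_width: 31.7
```

Run:
```python
from h import *
held(60,95)
go(cl(1.8,-235,63),90+PH)
```

```text
tcp loc [   1.4 -236.3   63.5] w 31.6 F [-0.1  0.6 -1.2] t 31.1
7 x at tcp -0.1 x at tip 3.2 skew deg 1.32 ztop tcp/tip [72.5 71.5]
to [567.3 -53.2  63. ] 84.8 shift [0.0013 0.0004 0.0005] turn [ 0.   0.1 -0.1] now [566.8 -54.5  63.5] F [-0.1  0.6 -1.2] w 31.6 t 31.1
```

>>> {"api": "jog_arm", "payload": {
  "moves": [
    [[1,0,0.0004,0,0,0,-1.2],[1,0.015,0.0004,0,0,0,-1.2],[1,0.035,0.0004,0,0,0,-1.2],[1,0.055,0.0004,0,0,0,-1.2],[1,0.075,0.0004,0,0,0,-1.2],[1,0.095,0.0004,0.001,0,0,-1.2],[1,0.112,0.0004,0.003,0,0,-1.2],[1,0.124,0.0004,0.0045,0,0,-1.2],[1,0.124,0.0004,0.005,0,0,-1.2]]
  ]
}}

```text
time_s: 32.22
ee_pos: [578.6, 71.4, 57.7]
tool_rot: [-180.0, -0.0, 86.1]
force: [-0.1, -0.4, 0.3]
grip_width: 31.8
```

Run:
```python
from h import *
chan(60,80,-91,-18)
```

```text
tcp loc [   1.8 -111.1   57.8] w 31.4 F [ 0.4 -0.6 -1.5] t 32.27
-91 bar [-15.9  15.7  66.6] cheeks - -
-82 bar [-15.9  15.7  66.5] cheeks - -
-73 bar [-15.9  15.8  66.5] cheeks - -
-64 bar [-15.9  15.8  66.4] cheeks -28.9 -
-55 bar [-15.8  15.8  66.3] cheeks -24.0 26.7
-46 bar [-22.   21.9  66.2] cheeks -19.4 21.5
-37 bar [-18.7  21.   66.3] cheeks -18.2 19.1
-28 bar [-19.   19.6  66.2] cheeks -18.6 18.9
-19 bar [-19.3  19.3  66.1] cheeks -18.7 19.0
```

>>> {"api": "jog_arm", "payload": {
  "moves": [
    [[1,0.004,0,0,0,0,0],[1,0.008,0,0,0,0,0],[1,0.012,0,0,0,0,0],[1,0.015,0,0,0,0,0],[1,0.015,0,0,0,0,0]]
  ]
}}

```text
time_s: 32.9
ee_pos: [579.4, 79.6, 58.1]
tool_rot: [180.0, 0.4, 85.8]
force: [-0.2, -10.1, -0.7]
grip_width: 31.5
```

>>> {"api": "jog_arm", "payload": {
  "moves": [
    [[0,-0.003,0,0,0,0,0],[0,-0.003,0,0,0,0,0],[0,-0.003,0,0,0,0,0],[0,-0.003,0,0,0,0,0],[0,-0.003,0,-0.05,0,0,0],[0,-0.01,0,-0.1,0,0,0],[0,-0.05,0,-0.12,0,0,0],[0,-0.1,0,-0.12,0,0,0],[0,-0.13,0,-0.12,0,0,0],[0,-0.13,0,-0.12,0,0,0]]
  ]
}}

```text
time_s: 34.15
ee_pos: [570.1, -47.3, 178.5]
tool_rot: [180.0, 0.0, 85.7]
force: [0.5, 0.1, 0.5]
grip_width: 87.3
```

Run:
```python
from h import *
home(60,80)
for n in("top","side"):
    C=cloud(shot(n))
    m=(C[...,2]>8)&(C[...,2]<40)&(np.abs(C[...,0]-649)<45)&(np.abs(C[...,1]+120)<125)
    (c,wh,a)=cv2.minAreaRect(C[m][:,:2].astype(np.float32));print(n,np.round(c,1),np.round(wh),round(a,1))
go([649.5,-180,37],90)
```

```text
outer end -126.0 (home -125) z 65.4 2252
top [ 646.8 -177.1] [51. 33.] 86.9
side [ 649.5 -119.8] [ 36. 172.] 0.0
to [ 649.5 -180.    37. ] 90 shift [-0.1318  0.0879  0.1406] turn [-0.  -0.1 -3.9] now [570.8 -42.7 177.8] F [ 0.6  0.7 -0.2] w 86.9 t 34.3
```

>>> {"api": "jog_arm", "payload": {
  "moves": [
    [[0,-0.04,0.026,0,0,0,-2],[0,-0.08,0.052,0,0,0,-4],[0,-0.12,0.08,0,0,0,-4],[0,-0.132,0.088,0.04,0,0,-4],[0,-0.132,0.088,0.09,0,0,-4],[0,-0.132,0.088,0.13,0,0,-4],[0,-0.132,0.088,0.14,0,0,-4],[0,-0.132,0.088,0.14,0,0,-4]]
  ]
}}

```text
time_s: 35.3
ee_pos: [649.7, -181.3, 38.1]
tool_rot: [-180.0, -0.0, 90.1]
force: [0.2, -0.9, 0.1]
grip_width: 87.2
```

Run:
```python
from h import *
pick((649.5,-120),12,26,4)
```

```text
9 yaw 89.5
to [ 647.8 -180.     4. ] 89.4909677334815 shift [ 0.002  -0.0026  0.0352] turn [0.1 0.  0.6] now [ 650.3 -182.    39.3] F [-0.3 -0.   0.1] w 86.8 t 35.35
```

>>> {"api": "jog_arm", "payload": {
  "moves": [
    [[0,0.002,-0.0022,0.018,0,0,0.6],[0,0.002,-0.0022,0.034,0,0,0.6],[0,0.002,-0.0022,0.034,0,0,0.6],[1,0.002,-0.0022,0.034,0,0,0.6],[1,0.002,-0.0022,0.034,0,0,0.6],[1,0.002,-0.0022,0.034,0,0,0.6],[1,0.002,-0.0022,0.034,0,0,0.6],[1,0.002,-0.0022,0.034,0,0,0.6],[1,0.002,-0.0022,0.034,0,0,0.6],[1,0.002,-0.0022,0.034,0,0,0.6],[1,0.002,-0.0022,0.034,0,0,0.6]]
  ]
}}

```text
time_s: 36.72
ee_pos: [647.0, -180.3, 4.0]
tool_rot: [180.0, -0.0, 89.4]
force: [1.1, -0.0, 0.4]
grip_width: 31.7
```

Run:
```python
from h import *
z=manip.state()["ee_pos"][2]
go(cl(1.5,-235,66+z+7),90+PH)
```

```text
to [567.  -53.2  77. ] 84.8 shift [ 0.1263 -0.0813 -0.073 ] turn [ 0.  -0.   4.6] now [ 647.  -180.3    4. ] F [ 1.1 -0.   0.4] w 31.7 t 36.73
```

>>> {"api": "jog_arm", "payload": {
  "moves": [
    [[1,0,0,-0.02,0,0,0],[1,0,0,-0.045,0,0,0],[1,0,0,-0.073,0,0,0],[1,0,-0.03,-0.073,0,0,1],[1,0.02,-0.06,-0.073,0,0,2],[1,0.05,-0.0813,-0.073,0,0,3],[1,0.08,-0.0813,-0.073,0,0,4],[1,0.11,-0.0813,-0.073,0,0,4.6],[1,0.126,-0.0813,-0.073,0,0,4.6],[1,0.126,-0.0813,-0.073,0,0,4.6]]
  ]
}}

```text
time_s: 37.98
ee_pos: [567.3, -52.5, 77.5]
tool_rot: [180.0, -0.0, 84.9]
force: [-0.0, -0.8, -0.8]
grip_width: 31.4
```

Run:
```python
from h import *
held(75,115)
go(cl(1.8,-235,77),90+PH)
```

```text
tcp loc [   1.7 -235.8   77.5] w 31.7 F [ 0.1 -0.8 -0. ] t 38.02
7 x at tcp -0.2 x at tip 1.5 skew deg 0.69 ztop tcp/tip [93.  92.5]
to [567.3 -53.2  77. ] 84.8 shift [0.0008 0.0001 0.0005] turn [ 0.  0. -0.] now [567.1 -54.   77.5] F [ 0.1 -0.8 -0. ] w 31.7 t 38.02
```

>>> {"api": "jog_arm", "payload": {
  "moves": [
    [[1,0,0.0002,0,0,0,-0.7],[1,0.015,0.0002,0,0,0,-0.7],[1,0.035,0.0002,0,0,0,-0.7],[1,0.055,0.0002,0,0,0,-0.7],[1,0.075,0.0002,0,0,0,-0.7],[1,0.095,0.0002,0.001,0,0,-0.7],[1,0.112,0.0002,0.003,0,0,-0.7],[1,0.124,0.0002,0.005,0,0,-0.7],[1,0.124,0.0002,0.006,0,0,-0.7]]
  ]
}}

```text
time_s: 39.15
ee_pos: [578.4, 71.1, 70.7]
tool_rot: [-180.0, -0.0, 85.6]
force: [-0.9, -0.6, -0.9]
grip_width: 31.8
```

Run:
```python
from h import *
chan(75,100,-91,-18)
```

```text
tcp loc [   1.6 -111.4   70.7] w 32.0 F [-0.2  0.4 -1.6] t 39.2
-91 bar [-16.3  15.5  86.1] cheeks -0.0 0.0
-82 bar [-16.2  15.5  86.1] cheeks -0.1 0.3
-73 bar [-16.1  15.8  86. ] cheeks -0.2 0.2
-64 bar [-16.5  15.6  86. ] cheeks -0.3 0.0
-55 bar [-16.4  15.7  86. ] cheeks -0.0 0.0
-46 bar [-22.   22.   85.9] cheeks -0.1 0.2
-37 bar [-22.  22.  86.] cheeks -0.3 0.1
-28 bar [-22.  22.  86.] cheeks -0.0 0.0
-19 bar [-22.   22.   85.9] cheeks -0.1 0.2
```

>>> {"api": "jog_arm", "payload": {
  "moves": [
    [[1,0.004,0,0,0,0,0],[1,0.008,0,0,0,0,0],[1,0.012,0,0,0,0,0],[1,0.015,0,0,0,0,0],[1,0.015,0,0,0,0,0]]
  ]
}}

```text
time_s: 39.83
ee_pos: [579.4, 80.8, 71.2]
tool_rot: [180.0, 0.3, 85.4]
force: [0.4, -6.9, 0.6]
grip_width: 31.7
```

>>> {"api": "jog_arm", "payload": {
  "moves": [
    [[0,-0.003,0,0,0,0,0],[0,-0.003,0,0,0,0,0],[0,-0.003,0,0,0,0,0],[0,-0.003,0,0,0,0,0],[0,-0.003,0,-0.05,0,0,0],[0,-0.01,0,-0.1,0,0,0],[0,-0.05,0,-0.15,0,0,0],[0,-0.1,0,-0.18,0,0,0],[0,-0.1,0,-0.18,0,0,0],[0,-0.1,0,-0.18,0,0,0]]
  ]
}}

```text
time_s: 41.08
ee_pos: [571.5, -13.9, 250.7]
tool_rot: [-180.0, -0.1, 85.5]
force: [-0.2, -0.3, -0.3]
grip_width: 86.8
```

Run:
```python
from h import *
home(75,100)
ks=[]
for n in("top","side"):
    d=shot(n);C=cloud(d);save(d,n+'5.png',(220,120,420,270) if n=="top" else (200,110,480,320),2.5)
    k=C[(C[...,2]>236)&(C[...,2]<250)&(np.hypot(C[...,0]-586,C[...,1]-181)<75)];print(len(k),np.round(np.median(k,0),1)); 
    L=loc(C);m=(np.abs(L[...,0])<12)&(np.abs(L[...,1]+95)<40)&(L[...,2]>20)&(L[...,2]<110);q=L[m]
    if len(q): print(n,'stack',np.round([q[:,1].min(),np.percentile(q[:,2],[90])[0]],1))
go([545.5,211,300],90)
```

```text
outer end -125.5 (home -125) z 85.4 1558
51 [544.9 212.  242.1]
top stack [-121.7   88.2]
32 [543.7 206.3 242.4]
side stack [-129.6   86.3]
to [545.5 211.  300. ] 90 shift [ 0.2213 -0.043  -0.0501] turn [-0.1 -0.  -4.4] now [571.4 -12.9 249.8] F [-0.  -0.  -0.8] w 86.6 t 41.23
```

View pics/side5.png

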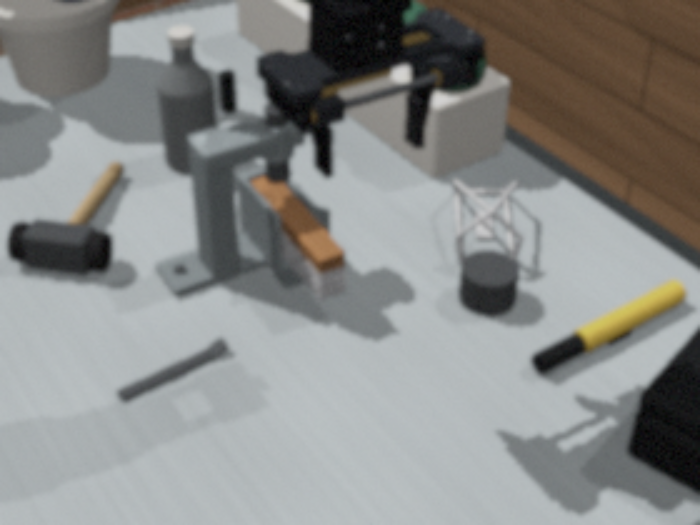

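The side view shows the orange packing strip on the stack in the channel, from (265,180) to (330,265), under the open pad. The bystanders are in place. Next, the handle.

>>> {"api": "jog_arm", "payload": {
  "moves": [
    [[0,0,0,-0.05,0,0,0],[0,0.05,-0.01,-0.07,0,0,-2],[0,0.1,-0.02,-0.07,0,0,-4.4],[0,0.15,-0.03,-0.07,0,0,-4.4],[0,0.2,-0.04,-0.07,0,0,-4.4],[0,0.221,-0.043,-0.07,0,0,-4.4],[0,0.221,-0.043,-0.07,0,0,-4.4],[0,0.221,-0.043,-0.07,0,0,-4.4]]
  ]
}}

```text
time_s: 42.22
ee_pos: [546.7, 206.5, 321.0]
tool_rot: [180.0, 0.1, 89.7]
force: [0.3, -0.8, 0.0]
grip_width: 86.7
```

Run:
```python
from h import *
C=cloud(shot("wrist"))
k=C[(C[...,2]>238)&(C[...,2]<250)&(np.hypot(C[...,0]-586,C[...,1]-181)<75)];print(len(k))
if len(k):
    c=cv2.minAreaRect(k[:,:2].astype(np.float32));print(np.round(c[0],1),np.round(c[1],1))
go([545.2,211,206],90)
```

```text
460
[545.4 209. ] [17.8 18.1]
to [545.2 211.  206. ] 90 shift [ 0.0048 -0.0016  0.1152] turn [ 0.   0.  -0.3] now [546.7 206.3 321.2] F [-0.1  0.2 -0.3] w 87.2 t 42.27
```

>>> {"api": "jog_arm", "payload": {
  "moves": [
    [[0,0.004,-0.0013,0.05,0,0,0],[0,0.004,-0.0013,0.09,0,0,0],[0,0.004,-0.0013,0.115,0,0,0],[0,0.004,-0.0013,0.115,0,0,0],[1,0.004,-0.0013,0.115,0,0,0],[1,0.004,-0.0013,0.115,0,0,0],[1,0.004,-0.0013,0.115,0,0,0],[1,0.004,-0.0013,0.115,0,0,0],[1,0.004,-0.0013,0.115,0,0,0],[1,0.004,-0.0013,0.115,0,0,0],[1,0.004,-0.0013,0.115,0,0,0],[1,0.004,-0.0013,0.115,0,0,0]]
  ]
}}

```text
time_s: 43.78
ee_pos: [547.0, 212.8, 206.2]
tool_rot: [179.7, 0.0, 89.9]
force: [6.4, 0.6, -3.3]
grip_width: 18.1
```

>>> {"api": "jog_arm", "payload": {
  "moves": [
    [[1,0,0,0,0,0,0],[1,0,0,0,0,0,0]]
  ]
}}

```text
time_s: 44.02
ee_pos: [547.0, 212.8, 206.2]
tool_rot: [179.7, 0.0, 89.9]
force: [6.4, 0.6, -3.9]
grip_width: 18.3
```

Run:
```python
from h import *
s=manip.state();p0=s["ee_pos"][:2];c=np.array([586.4,181.]);e=p0-c;a0=np.degrees(np.arctan2(e[1],e[0]))
print(np.round(s["ee_pos"],1),s["grip_width"],np.hypot(*e),a0,np.round(s["force"],1))
def rows(a0,step,n):
    p0=c+50*np.array([np.cos(np.radians(a0)),np.sin(np.radians(a0))])
    for k in range(1,n+1):
        a=np.radians(a0-step*k);p=c+50*np.array([np.cos(a),np.sin(a)])-p0
        print(k,'[1, %.4f, %.4f, 0, 0, 0, 0],'%(p[1]/1000,p[0]/1000))
rows(a0,36,10)
```

```text
[547.  212.8 206.2] 18.316103686675458 50.63204302708865 141.10437900457234 [ 6.4  0.6 -3.9]
1 [1, 0.0169, 0.0259, 0, 0, 0, 0],
2 [1, 0.0153, 0.0567, 0, 0, 0, 0],
3 [1, -0.0041, 0.0808, 0, 0, 0, 0],
4 [1, -0.0339, 0.0889, 0, 0, 0, 0],
5 [1, -0.0628, 0.0778, 0, 0, 0, 0],
6 [1, -0.0797, 0.0519, 0, 0, 0, 0],
7 [1, -0.0781, 0.0211, 0, 0, 0, 0],
8 [1, -0.0587, -0.0030, 0, 0, 0, 0],
9 [1, -0.0289, -0.0110, 0, 0, 0, 0],
10 [1, 0.0000, 0.0000, 0, 0, 0, 0],
```

>>> {"api": "jog_arm", "payload": {
  "moves": [
    [[1,0.0169,0.0259,0,0,0,0],[1,0.0153,0.0567,0,0,0,0],[1,-0.0041,0.0808,0,0,0,0],[1,-0.0339,0.0889,0,0,0,0],[1,-0.0628,0.0778,0,0,0,0],[1,-0.0797,0.0519,0,0,0,0],[1,-0.0781,0.0211,0,0,0,0],[1,-0.0587,-0.003,0,0,0,0],[1,-0.0289,-0.011,0,0,0,0],[1,0,0,0,0,0,0],[1,0,0,0,0,0,0]]
  ]
}}

```text
time_s: 45.4
ee_pos: [547.9, 214.0, 206.2]
tool_rot: [179.6, 0.1, 90.0]
force: [6.1, 0.5, -3.9]
grip_width: 18.3
```

Run:
```python
from h import *
s=manip.state();e=s["ee_pos"][:2]-np.array([586.4,181.]);a=np.degrees(np.arctan2(e[1],e[0]));print(np.round(s["ee_pos"],1),s["grip_width"],np.hypot(*e),a,np.round(s["force"],1))
for n in("side","top"):
    L=loc(cloud(shot(n)));m=(np.hypot(L[...,0],L[...,1])<17)&(L[...,2]>84)&(L[...,2]<135)
    print(n,m.sum(),np.round(np.percentile(L[m][:,2],[5,25,50,75,95]),1) if m.sum() else '')
```

```text
[547.9 214.  206.2] 18.3341128470341 50.74571101471072 139.3843956525969 [ 6.1  0.5 -3.9]
side 154 [ 84.9  96.  108.5 116.4 130.7]
top 24 [ 84.9  86.8  88.2  97.2 105.6]
```

>>> {"api": "jog_arm", "payload": {
  "moves": [
    [[1,0.0169,0.0259,0,0,0,0],[1,0.0153,0.0567,0,0,0,0],[1,-0.0041,0.0808,0,0,0,0],[1,-0.0339,0.0889,0,0,0,0],[1,-0.0628,0.0778,0,0,0,0],[1,-0.0797,0.0519,0,0,0,0],[1,-0.0808,0.0312,0,0,0,0],[1,-0.0808,0.0312,0,0,0,0],[1,-0.0808,0.0312,0,0,0,0]]
  ]
}}

```text
time_s: 46.62
ee_pos: [575.7, 136.4, 206.1]
tool_rot: [-180.0, -0.3, 90.1]
force: [0.3, 7.2, 1.0]
grip_width: 18.1
```

Run:
```python
from h import *
s=manip.state();e=s["ee_pos"][:2]-np.array([586.4,181.]);a=np.degrees(np.arctan2(e[1],e[0]));print(np.round(s["ee_pos"],1),s["grip_width"],np.hypot(*e),a,np.round(s["force"],1))
q=180-a-5.2+360;print('q',q,'past touch',q-504,'N',(q-504)/360*20*5)
```

```text
[575.7 136.4 206.1] 18.11664847687149 45.87623271974526 -103.50862713844947 [0.3 7.2 1. ]
q 638.3086271384495 past touch 134.30862713844954 N 37.30795198290265
```

>>> {"api": "jog_arm", "payload": {
  "moves": [
    [[0,0,0,0,0,0,0],[0,0,0,0,0,0,0],[0,0,0,0,0,0,0],[0,0,0,0,0,0,0],[0,0,0,0,0,0,0],[0,0,0,-0.04,0,0,0],[0,0,0,-0.09,0,0,0],[0,0,0,-0.12,0,0,0],[0,0,0,-0.12,0,0,0],[0,0,0,-0.12,0,0,0]]
  ]
}}

```text
time_s: 47.88
ee_pos: [575.4, 132.2, 325.0]
tool_rot: [-179.9, 0.0, 89.9]
force: [-0.5, 0.1, -0.3]
grip_width: 86.9
```

Run:
```python
from h import *
C=cloud(shot("wrist"));L=loc(C)
k=C[(C[...,2]>238)&(C[...,2]<250)&(np.hypot(C[...,0]-586,C[...,1]-181)<75)]
c=np.array(cv2.minAreaRect(k[:,:2].astype(np.float32))[0]);e=c+[0,1]-np.array([586.4,181.]);a=np.degrees(np.arctan2(e[1],e[0]))
q=180-a-5.2+360;print(np.round(c,1),np.hypot(*e),'q',q,'N',(q-504)/3.6)
for n in("side","top"):
    d=shot(n);L=loc(cloud(d));m=(np.hypot(L[...,0],L[...,1])<17)&(L[...,2]>84)&(L[...,2]<142)
    print(n,np.round(np.percentile(L[m][:,2],[5,25,50,75,95]),1) if m.sum() else '')
    m=(np.abs(L[...,0])<12)&(np.abs(L[...,1]+95)<45)&(L[...,2]>80)&(L[...,2]<100);p=L[m];print('packer end',np.round([p[:,1].min(),np.median(p[:,2])],1))
    if n=="side": save(d,'side6.png',(200,110,480,320),2.5)
go([571,-80,320],90)
```

```text
[573.5 132.5] 49.24266599740568 q 639.9410255708624 N 37.76139599190622
side [ 85.9  94.7 102.7 117.6 133. ]
packer end [-128.8   84.8]
top 
packer end [-122.4   85.5]
to [571 -80 320] 90 shift [-0.2121 -0.0039  0.0048] turn [-0.1  0.  -0.1] now [575.3 132.1 324.6] F [-0.2 -0.9  0.3] w 87.3 t 48.02
```

View pics/side6.png

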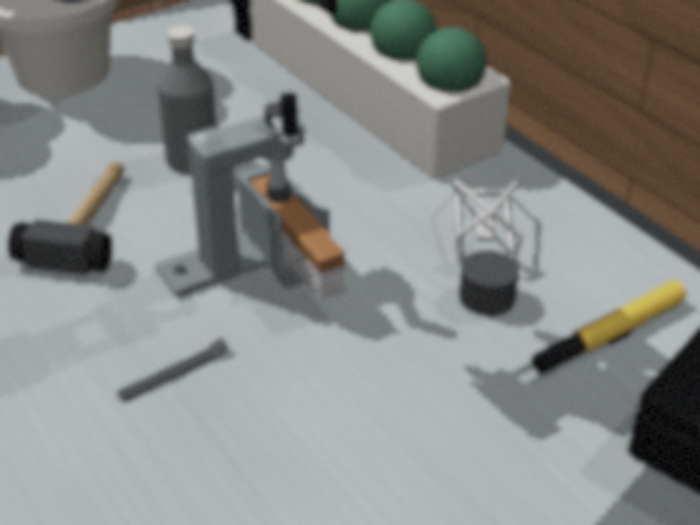

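The picture shows the pad down on the packing at (278,188), the stack unmoved, the bystanders in place and the gripper clear. Handing in.

```bash
python3 -c "
from bench import manip
print(manip.close_job(), manip.state()['time_s'])"
```

```text
the job is handed in; nothing more can be done
the job is handed in; nothing more can be done
```

I wound the clamp open and slid all three stays in, stacked flat and pushed home. The packing strip went in last on top, also pushed home, and I then wound the pad down until it was snug and let go. The job is handed in, at about 48 s on the robot's clock; the hand-in gives no verdict.

- **Dropped stay:** the grip slackened once while carrying the first stay, and it fell onto the bench in front of the mouth. I picked it up again and seated it normally.
- **Pushed home:** each bar met the stop at 7–12 N. The wrist camera put the outer ends at −125.5 to −126 mm, against −125 mm expected. Near the mouth the bars were within about 0.5 mm of the channel's centre line.
- **Snug:** the handle ended at about 640°, roughly 136° past first touch, which works out to about 38 N on the pad. That force comes from the handle angle and stack height; I did not measure it directly.
- **Views that disagreed:** in the last check the side and top views put the packing's outer end at −128.8 and −122.4 mm. Both are within a few millimetres of home, in line with camera error. The top view gave no reading of the pad height. The side view's readings around the pad were too mixed to give a height either, but its picture shows the pad on the packing.
- **Other things:** the mallet, tyre lever, tin and bottle were in place in the last picture.

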